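# Take the spent columns out of the spring-gated rack

## Task

First turn the selector wheel until its white sector fills the window, so the columns are bypassed. Then push the white wedge into the gap beside the column rack so that it alone keeps the sprung gate open, lift out every column and lay them all flat on the floor of the grey tray; after that pull the wedge out so that the gate springs fully shut, and lay the wedge back down on the black rubber mat, leaving the selector as set and the beaker, bottles and jar where they stand.

Things in the scene. Friction and masses are not known exactly. Their poses are not given: they have to be found in the camera images.
- rack: Fixed rack, 170 (x) x 226 (y) x 60 mm high; origin on the table under its middle, x away from the robot (turned at most 6 deg), y left. Up to four columns lie along x at y = -87, -29, +29, +87 mm, held at their end blocks; between x = -39 and +39 mm fingers can reach down both sides to 10 mm above the table. The wedge's gap is past its +y end, open to the robot's side, over bare table, along x.
- gap (a point): On the fixed aluminium guide block (28 mm high) that is the gap's -y side, at table height: its face is at rack y = +114 mm from x = -135 to -20 mm; in front of that, to x = -165 mm, it leans away by 14 mm as a lead-in. Point on the face at rack x = -80 mm, facing the roller post. Axes as the rack's.
- gate (a joint): Sprung gate: a U-shaped steel frame 67 to 77 mm above the table with teeth over the columns' end blocks. In m, 0 = shut, grows to rack +y (max 0.032). Spring: 3 N shut, 6 N at 0.028. From 0.022 on the teeth are clear of the columns, which lift straight up; the middle 80 mm of each stays free. Wedge fully in: 0.028.
- roller (a point): The gate's black roller post, 16 mm thick, upright from 5 to 67 mm above the table under the end of the gate's front bar (12 mm wide, 67 to 77 mm high). Point on its axis 16 mm above the table; rack x = -80, y = +136 mm when shut; moves with the gate. Shut, it leaves a 14 mm gap to the guide block. Axes as the rack's.
- prop_fin (a point): In the grip fin of the white wedge (0.16 kg), which lies flat. x points to the thin nose. Fin: 30 mm long in x, 22 mm thick in y, top 77 mm above the underside; this point is 60 mm above the underside, 18 mm ahead of the thick end and 132 mm behind the nose. Wedge 150 mm long, 32 mm high, 42 mm wide (y = -21 to 21).
- prop: Same wedge: origin mid-underside (57 mm ahead of the fin point, 60 mm below). x = -75 to +75; from the shoulder x = -5 the +y side slopes in to a 6 mm nose (y = -21 to -15 mm); the -y side is flat. Pushed along rack +x, flat side by the guide block, it drives the roller aside (10 to 15 N) and stays by itself once the shoulder is 8 to 25 mm past the roller.
- mat: Fixed black rubber mat, 140 (x) x 230 (y) x 3 mm; origin under its centre on the work surface, x away from the robot. The wedge starts on it with its nose roughly to the mat's +y.
- tray: Fixed grey open tray, 170 (x) x 220 (y) x 26 mm, walls and floor 5 mm thick; origin under its centre on the work surface. It stands on one side of the rack and the selector on the other, either way round. A column lying flat on its floor has its centre 19 mm above the origin. Four fit side by side along its x, at y = -66, -22, 22 and 66 mm.
- wheel (a joint): The selector wheel: a black disc 120 mm across lying flat on the white selector housing (150 x 150 x 50 mm), turning about the vertical. Angle in rad, counter-clockwise from above positive, range -2.9 to 2.9; 0 = white sector centred in the window; it starts at 0.7 to 2.6, so it is to be turned clockwise. Stiff: it stays where it is left and takes about 0.07 N m.
- wheel_grip (a point): Point on the wheel's axis in its upright grey grip bar, 98 mm above the table; turns with the wheel. The bar is 60 mm long along this frame's x (which points to the white sector), 16 mm thick along y, its top 112 mm and its foot 72 mm above the table.
- mark (a point): Middle of the white sector, 47 mm from the axis on the top of the disc (60 mm above the table). The sector is 34 degrees wide.
- window (a point): Middle of the fixed window: the opening, 19 degrees wide, between two dark steel cover plates (tops 66 mm above the table) over the wheel's rim, 47 mm from the axis. The sector fills it when the mark is under its middle.
- column1_mid (a point): A chromatography column lying in a place of the rack (may be absent: their number varies). 130 mm long along its own x: a round steel tube, 22 mm thick, with thin white collars, and a black square end block 26 mm long, 28 x 28 mm, at each end. 0.18 kg. Point at its very centre, 14 mm above the underside; 48 mm above the table in the rack.
- column2_mid (a point): A chromatography column lying in a place of the rack (may be absent: their number varies). 130 mm long along its own x: a round steel tube, 22 mm thick, with thin white collars, and a black square end block 26 mm long, 28 x 28 mm, at each end. 0.18 kg. Point at its very centre, 14 mm above the underside; 48 mm above the table in the rack.
- column3_mid (a point): A chromatography column lying in a place of the rack (may be absent: their number varies). 130 mm long along its own x: a round steel tube, 22 mm thick, with thin white collars, and a black square end block 26 mm long, 28 x 28 mm, at each end. 0.18 kg. Point at its very centre, 14 mm above the underside; 48 mm above the table in the rack.
- column4_mid (a point): A chromatography column lying in a place of the rack (may be absent: their number varies). 130 mm long along its own x: a round steel tube, 22 mm thick, with thin white collars, and a black square end block 26 mm long, 28 x 28 mm, at each end. 0.18 kg. Point at its very centre, 14 mm above the underside; 48 mm above the table in the rack.
- column1: The same column: origin at the middle of its underside as built, 14 mm below the centre point.
- column2: The same column: origin at the middle of its underside as built, 14 mm below the centre point.
- column3: The same column: origin at the middle of its underside as built, 14 mm below the centre point.
- column4: The same column: origin at the middle of its underside as built, 14 mm below the centre point.
- beaker: Glass beaker, 72 mm across, 90 mm high, beyond the rack: leave it. Origin under its centre.
- bottle_a: Amber bottle, 68 mm across, 160 mm high, beyond the rack: leave it. Origin under its centre.
- bottle_b: Clear bottle, 60 mm across, 130 mm high, to the right in front: leave it. Origin under its centre.
- jar: White jar, 60 mm across, 75 mm high, to the left in front: leave it. Origin under its centre.

How it is judged (in metres and radians):
On the way, in this order (a step that is already met when the one before it is completed fails the run):
1. the white sector fills the selector's window (value of joint wheel between -0.12 and 0.12 rad), for 0.3 s.
2. the wedge alone holds the gate open: gate at 22 mm or more, wedge pressed by the gate, fingers off both (value of joint gate above 0.022 m and contact force between prop and gate above 0.5 N and contact force between the fingers and prop below 0.2 N and contact force between the fingers and gate below 0.2 N), for 0.3 s.
3. every column lies flat in the tray, let go (x of column1_mid in the frame of tray between -0.085 and 0.085 m and y of column1_mid in the frame of tray between -0.11 and 0.11 m and z of each of column1_mid, column2_mid, column3_mid, column4_mid in the frame of tray below 0.026 m and x of column2_mid in the frame of tray between -0.085 and 0.085 m and y of column2_mid in the frame of tray between -0.11 and 0.11 m and x of column3_mid in the frame of tray between -0.085 and 0.085 m and y of column3_mid in the frame of tray between -0.11 and 0.11 m and x of column4_mid in the frame of tray between -0.085 and 0.085 m and y of column4_mid in the frame of tray between -0.11 and 0.11 m and contact force between the fingers and column1 below 0.2 N and contact force between the fingers and column2 below 0.2 N and contact force between the fingers and column3 below 0.2 N and contact force between the fingers and column4 below 0.2 N), for 0.2 s.
4. the wedge is out and the gate has sprung shut (value of joint gate below 0.004 m and x of column1_mid in the frame of tray between -0.085 and 0.085 m and y of column1_mid in the frame of tray between -0.11 and 0.11 m and z of each of column1_mid, column2_mid, column3_mid, column4_mid in the frame of tray below 0.026 m and x of column2_mid in the frame of tray between -0.085 and 0.085 m and y of column2_mid in the frame of tray between -0.11 and 0.11 m and x of column3_mid in the frame of tray between -0.085 and 0.085 m and y of column3_mid in the frame of tray between -0.11 and 0.11 m and x of column4_mid in the frame of tray between -0.085 and 0.085 m and y of column4_mid in the frame of tray between -0.11 and 0.11 m), for 0.2 s.
At the end, for the whole second after the job is handed in: The wheel is within 0.12 rad of the sector being centred in the window; every column present lies flat in the tray (centre within its outline, less than 26 mm above the tray's origin) and at rest; the gate is shut to 4 mm; the wedge lies flat on the mat, its middle over the mat (all of step 1 and all of step 4 and linear speed of each of column1, column2, column3, column4 below 0.03 m/s and x of prop in the frame of mat between -0.07 and 0.07 m and y of prop in the frame of mat between -0.115 and 0.115 m and angle between prop's own z axis and vertical below 0.15 rad and z of prop in the frame of mat below 0.012 m); the robot touches nothing.
It fails at once if the beaker is shifted by more than 4 cm (distance of beaker from where it was at the start of the episode above 0.04 m).
It fails at once if the bottle is shifted by more than 4 cm (distance of bottle_a from where it was at the start of the episode above 0.04 m).
It fails at once if the bottle is shifted by more than 4 cm (distance of bottle_b from where it was at the start of the episode above 0.04 m).
It fails at once if the jar is shifted by more than 4 cm (distance of jar from where it was at the start of the episode above 0.04 m).
Of column1, column2, column3, column4 only 2 to 4 are there at a start; the rules pass over those that are not, and their reading is None.
At some moment in a run one of prop may be knocked a few centimetres aside while the robot is not near it.
Once in a run the grip may slacken for a moment while it holds something.
It also fails if it takes over 210 s, if anything falls off the work surface, if the arm or the gripper's body presses on something with over 40 N, if the wrist force passes 120 N, or if a joint passes its speed limit or range.

## Robot

A 6-joint arm with a two-finger parallel gripper is mounted at the origin on the work surface. World frame = base frame: x ahead of the robot, y to its left, z up, the work surface at z = 0. Lengths are in mm, angles in rad, forces in N, time in s.
With the tool pointing down it reaches from about 300 to 775 mm from the base axis. Payload 14.6 kg.
Tool frame: the origin (TCP) lies on the centre line of the jaws, within the pads' length; the fingertips stand 11 mm ahead of it and the grasp point (between the pads) lies 8 mm behind it; x points along the fingers, y is the direction in which the jaws open and shut, and the axes are right-handed (so a half turn about x gives the same grasp; the last joint's range is limited). The gripper opens to 94 mm and grips with 3 to 60 N. Pads are 16 mm wide; open, the fingers measure 119 mm over their backs; the gripper's body (75 mm by 177 mm) begins 78 mm behind the grasp point.
Start: joints at [-1.286, 0.3, 1.521, -0, 1.321, -0.067], TCP at [189.516, -516.307, 180.446] pointing down, gripper open.
Joint ranges: [-3.03, 3.03], [-0.79, 2.21], [0.23, 2.52], [-1.04, 4.18], [0, 3.07], [-2.55, 2.55]. Speed limits (rad/s): [2.22, 2.22, 2.57, 3.14, 3.14, 3.14].

## Interface

Orientations are given as [roll, pitch, yaw] about the fixed x, y, z axes, in that order (R = Rz(yaw) Ry(pitch) Rx(roll)).
In Python, from cell import manip gives the robot as it stands.
- The arm moves only by the shell command python3 -m handwheel 'ROWS' [OPENING] [FORCE]. ROWS is JSON, a list of rows, each a list of 2 entries, a list of its own where there are three numbers: the shift along the tool's x, y, z in mm, then the turn about the tool's x in rad. In form: [[[x, y, z], spin], ...]. A call has exactly 10 rows; each row shifts and turns the commanded pose from where the row before left it, along the tool's axes as they then stand; what a row does not reach is not made up. A row lasts 1/8 s, in which the tool goes at most 62.5 mm and 10.7 degrees, less where a joint would pass 70% of its speed; a pose out of reach is approached as far as the arm can. A call with a gripper value outside its range is refused whole. OPENING is the closure in counts, from 0 (fully open) to 255 (shut), set as the call begins (- or left out, the last holds). The fingers move at their own pace and stop on an object; FORCE is the grip in N (left out, the last holds). Time passes only in rows, so rows that do not move let the fingers close, or fill a call up. It gives the time, the measured TCP pose, the force and the opening at its end, in the units of the state.
- manip.read_state(): the state, without advancing time (a new reading comes with each control period).
- manip.camera(name): name is "scene" or "top" or "wrist"; returns a dict with "pixels" (384x512x3 uint8, red, green, blue), "z_map" (384x512 float32, mm along the optical axis (not along the pixel's ray), 0 where there is no reading), "mtx" (3x3 intrinsics, pixels), "xyz" and "orientation" of the camera in the world. Camera axes: x right, y up, looking along -z (the intrinsics and any distortion apply to the point x, -y, -z); pixel columns grow to the right and rows downward; lengths in mm; the calibration is good to about 2 mm. The wrist camera is an equidistant fisheye: a pixel r from the principal point sees the ray r / f radians off the axis. A picture is of the moment at which its call begins.
- manip.sign_off(): hands the job in, once; it reports no verdict.
Trained networks look in the newest picture that a camera, given by its name, has taken for a name from the list of things; names that differ only in an ending like _2 or _b are one class to them, and where a whole thing is asked for, a point or a joint stands for the part that bears it (a point fixed in the world has none). Each returns a list of dicts, best first, with "confidence" (0 to 1); they miss things now and then, are a little off and sometimes report something else, mostly with a low value. They report only what shows in the picture. A call takes as long as a camera call.
- manip.cut_out(target, camera): "region" (384x512 bool, what is visible of it) and "centre" ([column, row] in pixels, amid what is visible of it).
The state is a dict: "clock": time; "joints": joint angles; "qd": joint speeds; "effort": joint torques, N m; "eef_pos": TCP position; "eef_rot": TCP orientation; "wrist_force": force on the tool from outside, world axes, zero at the start; "moment": the same for the moment, N m; "finger_gap": finger opening in mm.
Only numpy, scipy, OpenCV 4.12 (cv2) and the standard library are available. Lean on these libraries where they do the work, as an engineer would, in place of code of your own. Each camera call takes 0.05 s, during which the arm holds its last target. There are 200 camera calls.

## Working session

There is one attempt and no reset: what is moved stays moved. The work goes in short steps, Python scripts to look and compute and a shell command to move; the robot and the scene stay as the last step left them, time stands still between calls to the robot, and variables do not carry over. Pictures are saved under pics/ and viewed, about 12 in all and at most 16, crops included, and the job is handed in when it is done.

```bash
ls; mkdir -p pics; cat > h.py <<'E'
import numpy as np, cv2
from cell import manip
from scipy.spatial.transform import Rotation as R
def pose(o,p): return R.from_euler('xyz',o).as_matrix(),np.array(p)
def cam(n,save=None):
    c=manip.camera(n)
    if save: cv2.imwrite('pics/'+save,cv2.cvtColor(c['pixels'],cv2.COLOR_RGB2BGR))
    return c
def rays(c,uv,fish=False):
    uv=np.atleast_2d(np.asarray(uv,float));K=np.array(c['mtx'])
    x=(uv[:,0]-K[0,2])/K[0,0];y=(uv[:,1]-K[1,2])/K[1,1]
    if fish:
        r=np.hypot(x,y)+1e-12;s=np.tan(r)/r;x=x*s;y=y*s
    d=np.c_[x,-y,-np.ones(len(x))]
    return d
def cR(c): 
    o=np.array(c['orientation'],float)
    return o if o.shape==(3,3) else R.from_euler('xyz',o).as_matrix()
def at_z(c,uv,z,fish=False):
    d=rays(c,uv,fish)@cR(c).T;p=np.array(c['xyz'],float)
    return p+d*((z-p[2])/d[:,2])[:,None]
def cloud(c,mask,fish=False):
    v,u=np.nonzero(mask&(c['z_map']>0))
    d=rays(c,np.c_[u,v],fish)*c['z_map'][v,u][:,None]
    return d@cR(c).T+np.array(c['xyz'],float)
def st():
    s=manip.read_state();print({k:np.round(s[k],3).tolist() for k in s if k not in('effort','qd')});return s
E
python3 - <<'E'
from h import *
s=st()
for n in('top','scene'):
    c=cam(n,n+'0.png');print(n,c['mtx'],c['xyz'],c['orientation'])
    for t in ['rack','prop','mat','tray','wheel','wheel_grip','mark','column1','roller','gate','jar','bottle_b','beaker']:
        try:
            for r in manip.cut_out(t,n)[:5]:
                P=cloud(c,r['region']);print(t,round(r['confidence'],2),np.round(r['centre']),r['region'].sum(),np.round(np.median(P,0)),np.round(np.percentile(P,98,axis=0)),np.round(np.percentile(P,2,axis=0)))
        except Exception as e: print(t,e)
E
```

```text
pics
{'clock': 0.0, 'joints': [-1.286, 0.3, 1.522, 0.0, 1.321, -0.067], 'eef_pos': [189.457, -516.01, 179.878], 'eef_rot': [-1.66, 1.57, 1.833], 'wrist_force': [-0.632, -0.07, 0.366], 'moment': [0.027, -0.007, 0.026], 'finger_gap': 94.192}
top [[479.36643185   0.         251.37052999]
 [  0.         479.36643185 199.71308582]
 [  0.           0.           1.        ]] [ 500.83262       9.59391611 1203.16640926] [ 0.07243062 -0.02537145 -1.56551697]
rack 0.79 [252. 178.] 6285 [637. -13.  49.] [729.  93.  80.] [ 499. -132.    0.]
rack 0.62 [267. 254.] 923 [452. -63.  35.] [507. -22.  82.] [380. -97.   2.]
rack 0.31 [217. 178.] 410 [639.  59.  58.] [691.  76.  71.] [582.  46.   8.]
prop 0.58 [268. 257.] 909 [450. -63.  35.] [507. -22.  82.] [379. -97.   2.]
mat 0.8 [277. 265.] 4215 [425. -84.   3.] [495.  37.   8.] [ 364. -182.   -2.]
mat 0.46 [267. 253.] 880 [452. -63.  36.] [507. -22.  82.] [379. -97.  10.]
tray 0.83 [100. 220.] 6513 [537. 353.   6.] [621. 457.  28.] [454. 240.   0.]
tray 0.28 [267. 175.] 376 [650. -54.  58.] [702. -37.  65.] [586. -68.  49.]
wheel 0.59 [387. 233.] 16
[... 3070 characters left out ...]
 -44.  66.] [588. -70.  47.]
column1 0.71 [273. 226.] 458 [632.  -1.  58.] [702.  14.  69.] [579. -13.  18.]
roller 0.9 [287. 234.] 2272 [625.   5.  76.] [731. 110.  81.] [ 542. -121.    2.]
gate 0.89 [268. 212.] 2231 [619.   5.  76.] [731. 113.  81.] [ 534. -121.    1.]
gate 0.62 [251. 238.] 423 [637. -59.  58.] [704. -44.  65.] [588. -70.  45.]
bottle_b 0.76 [245. 299.] 1424 [ 787. -168.  105.] [ 805. -133.  161.] [ 755. -192.   13.]
bottle_b 0.72 [120. 198.] 916 [ 382. -279.   78.] [ 394. -250.  132.] [ 355. -304.    8.]
bottle_b 0.29 [118. 254.] 1726 [ 524. -347.   61.] [ 566. -292.  114.] [ 463. -402.   52.]
beaker 0.69 [352. 244.] 1232 [773. 132.  54.] [808. 209.  92.] [726.  93.  -1.]
```

```bash
python3 - <<'E'
import cv2
a=cv2.imread('pics/top0.png');cv2.imwrite('pics/top0b.png',cv2.resize(a[90:310,50:450],(800,440),interpolation=cv2.INTER_CUBIC))
E
```

```text
(no output)
```

View pics/top0b.png

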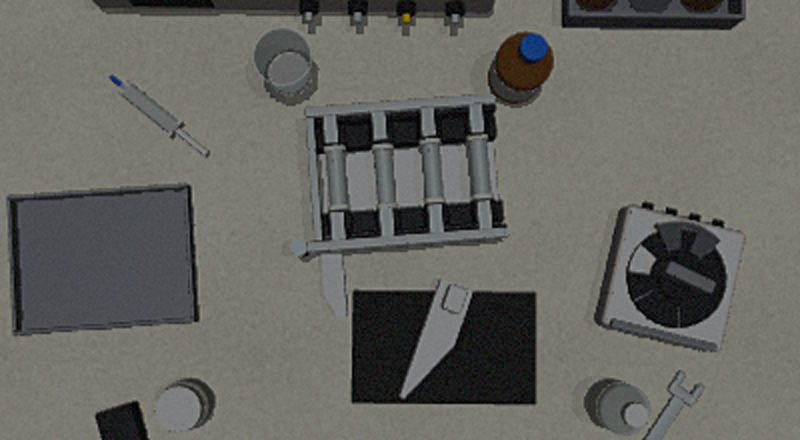

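Top view (crop ×2, offset 50,90): four columns in the rack; the tray is left, the selector right. The wedge is on the mat with its nose toward the robot and its fin near (455,298). The guide block is at about (333,285) and the roller end at about (300,248). The white sector is left of the window.

```bash
cat >> h.py <<'E'
def go(x,y,z,yaw):
    """shift in tool axes then spin, to bring TCP to x,y,z with jaw axis (tool y) at yaw (mod pi)"""
    s=manip.read_state();T=R.from_euler('xyz',s['eef_rot']).as_matrix();p=np.array(s['eef_pos'])
    d=T.T@(np.array([x,y,z])-p);cy=np.arctan2(T[1,1],T[0,1])
    # sense: spin + about tool x (down) turns jaw yaw by -spin
    a=-(yaw-cy);a=(a+np.pi/2)%np.pi-np.pi/2
    print('now',np.round(p,1),'jawyaw',round(cy,3),'q6',round(s['joints'][5],2),'toolx',np.round(T[:,0],3),'\n shift',np.round(d,1),'spin',round(a,3),'or',round(a-np.sign(a)*np.pi,3))
def wpt(p,q,z): pass
E
python3 - <<'E'
from h import *
c=cam('wrist','w0.png');s=st()
T=R.from_euler('xyz',s['eef_rot']).as_matrix();print(np.round(T,3))
print(c['mtx'],c['xyz'],c['orientation'],np.round(T.T@(np.array(c['xyz'])-s['eef_pos']),1),np.round(T.T@cR(c),3))
c=cam('top')
import cv2
hsv=cv2.cvtColor(c['pixels'],cv2.COLOR_RGB2HSV)
reg=manip.cut_out('mark','top')[0]['region']
P=c['z_map']
m=reg&(hsv[...,2]>150)&(hsv[...,1]<60)
v,u=np.nonzero(m);print('white',m.sum(),at_z(c,[[u.mean(),v.mean()]],60))
C=cloud(c,reg);B=C[C[:,2]>100];print('bar',len(B),B.mean(0),np.linalg.svd(B[:,:2]-B[:,:2].mean(0))[2])
go(513,-341,260,0.4)
E
```

```text
{'clock': 1.45, 'joints': [-1.286, 0.3, 1.521, 0.0, 1.321, -0.067], 'eef_pos': [189.511, -516.291, 180.432], 'eef_rot': [-1.822, 1.571, 1.671], 'wrist_force': [0.23, -0.605, 0.299], 'moment': [-0.007, 0.023, 0.057], 'finger_gap': 94.127}
[[-0.     0.345 -0.939]
 [ 0.    -0.939 -0.345]
 [-1.    -0.    -0.   ]]
[[297.31863964   0.         258.01058708]
 [  0.         297.31863964 194.04546842]
 [  0.           0.           1.        ]] [ 251.68408018 -492.51640531  385.86440803] [-2.31820177e-01 -4.32062579e-04 -1.21943016e+00] [-205.4   -0.9  -66.6] [[-0.     0.23  -0.973]
 [ 1.     0.001 -0.   ]
 [ 0.    -0.973 -0.23 ]]
white 0 [[nan nan nan]]
bar 201 [ 517.36969665 -346.29936347  110.35460405] [[ 0.43065961  0.90251443]
 [ 0.90251443 -0.43065961]]
now [ 189.5 -516.3  180.4] jawyaw -1.219 q6 -0.07 toolx [-0.  0. -1.] 
 shift [ -79.6  -53.1 -364.1] spin 1.523 or -1.619<stdin>:11: RuntimeWarning: Mean of empty slice.
  ret = ret.dtype.type(ret / rcount)
```

```bash
python3 -m handwheel '[[[-2,-4.65,-36.65],0],[[-2,-4.65,-36.65],0],[[-2,-4.65,-36.65],0],[[-2,-4.65,-36.65],0],[[-2,-4.65,-36.65],0],[[-2,-4.65,-36.65],0],[[-2,-4.65,-36.65],0],[[-2,-4.65,-36.65],0],[[-2,-4.65,-36.65],0],[[-2,-4.65,-36.65],0]]' 0 30
python3 -m handwheel '[[[0,0,0],-0.129],[[0,0,0],-0.129],[[0,0,0],-0.129],[[0,0,0],-0.129],[[0,0,0],-0.129],[[0,0,0],-0.128],[[0,0,0],0],[[0,0,0],0],[[0,0,0],0],[[0,0,0],0]]'
python3 - <<'E'
from h import *
go(517,-346,90,-0.446)
c=cam('wrist','w1.png')
C=cloud(c,np.ones(c['z_map'].shape,bool),True)
B=C[(C[:,2]>106)&(C[:,2]<117)&(np.hypot(C[:,0]-517,C[:,1]+346)<60)]
print(len(B),B.mean(0),np.linalg.svd(B[:,:2]-B[:,:2].mean(0),full_matrices=False)[2], np.percentile(B,[1,99],axis=0))
t=cam('top')
# polar unwrap about axis at z=60 from top
ax=B.mean(0)
for nm,cc,f in(('top',t,0),('wrist',c,1)):
    # inverse-project polar samples
    Rm=cR(cc);K=cc['mtx'];row=[]
    for a in np.arange(-180,180,6):
        p=np.array([ax[0]+47*np.cos(np.radians(a)),ax[1]+47*np.sin(np.radians(a)),60])
        q=Rm.T@(p-np.array(cc['xyz']));x,y=q[0]/-q[2],-q[1]/-q[2]
        if f: r=np.hypot(x,y);k=np.arctan(r)/r;x*=k;y*=k
        u,v=K[0][0]*x+K[0][2],K[1][1]*y+K[1][2]
        row.append((int(a),int(cc['pixels'][int(v+.5),int(u+.5)].mean())))
    print(nm,row)
im=c['pixels'][:,:,::-1]
q=Rm.T@(ax-np.array(c['xyz']));print(u,v)
cv2.imwrite('pics/w1b.png',cv2.resize(im[120:384,100:420],(800,660))[:600])
E
```

```text
clock: 2.8
eef_pos: [518.6, -345.7, 200.5]
eef_rot: [0.922, 1.571, -1.868]
wrist_force: [0.2, 0.5, -0.8]
finger_gap: 94.1
clock: 4.05
eef_pos: [517.5, -346.3, 200.4]
eef_rot: [-1.686, 1.571, 2.579]
wrist_force: [0.6, -0.1, -0.3]
finger_gap: 93.7
now [ 517.5 -346.3  200.4] jawyaw -0.447 q6 -0.2 toolx [-0.  0. -1.] 
 shift [ 1.104e+02 -6.000e-01 -1.000e-01] spin -0.001 or 3.141
854 [ 519.5382361  -344.59238062  112.33789163] [[-0.41876465 -0.9080948 ]
 [ 0.9080948  -0.41876465]] [[ 503.29988249 -371.58877474  109.39204257]
 [ 535.3252724  -318.37332154  114.24348559]]
top [(-180, 22), (-174, 41), (-168, 8), (-162, 20), (-156, 15), (-150, 8), (-144, 10), (-138, 14), (-132, 9), (-126, 21), (-120, 8), (-114, 41), (-108, 54), (-102, 56), (-96, 45), (-90, 15), (-84, 15), (-78, 12), (-72, 18), (-66, 23), (-60, 27), (-54, 38), (-48, 36), (-42, 33), (-36, 39), (-30, 28), (-24, 19), (-18, 19), (-12, 13), (-6, 42), (0, 56), (6, 50), (12, 48), (18, 43), (24, 11), (30, 22), (36, 18), (42, 15), (48, 127), (54, 129), (60, 131), (66, 135), (72, 133), (78, 128), (84, 144), (90, 14), (96, 9), (102, 14), (108, 15), (114, 7), (120, 18), (126, 15), (132, 12), (138, 24), (144, 15), (150, 22), (156, 19), (162, 18), (168, 18), (174, 12)]
wrist [(-180, 29), (-174, 16), (-168, 15), (-162, 14), (-156, 14), (-150, 14), (-144, 15), (-138, 13), (-132, 15), (-126, 31), (-120, 45), (-114, 44), (-108, 40), (-102, 14), (-96, 18), (-90, 19), (-84, 13), (-78, 12), (-72, 12), (-66, 17), (-60, 15), (-54, 34), (-48, 41), (-42, 41), (-36, 40), (-30, 41), (-24, 14), (-18, 13), (-12, 13), (-6, 34), (0, 77), (6, 69), (12, 72), (18, 69), (24, 25), (30, 25), (36, 26), (42, 28), (48, 140), (54, 222), (60, 225), (66, 226), (72, 224), (78, 223), (84, 147), (90, 27), (96, 13), (102, 14), (108, 13), (114, 13), (120, 45), (126, 16), (132, 17), (138, 16), (144, 15), (150, 15), (156, 15), (162, 14), (168, 14), (174, 15)]
222.2270341985187 192.95611636272326
```

View pics/w1b.png

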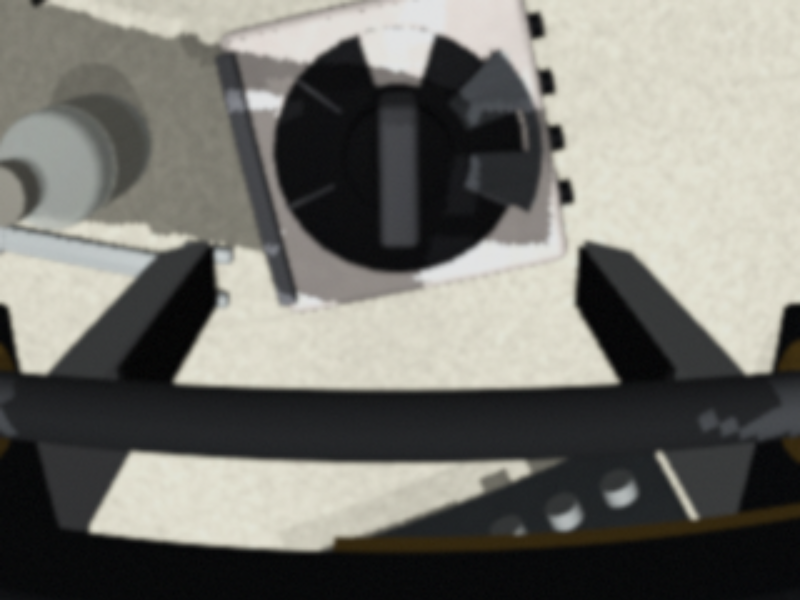

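The bar is at (398,168), the white sector at (398,55) and the window at (500,130). The sector sits at 66° and the window at about -16°, so I'll turn it about 82° clockwise.

```bash
python3 -m handwheel '[[[0,0.5,-1.3],-0.015],[[22,0,0],0],[[22,0,0],0],[[22,0,0],0],[[22,0,0],0],[[22,0,0],0],[[0,0,0],0],[[0,0,0],0],[[0,0,0],0],[[0,0,0],0]]' 0 30
python3 -m handwheel '[[[0,0,0],0],[[0,0,0],0],[[0,0,0],0],[[0,0,0],0],[[0,0,0],0],[[0,0,0],0],[[0,0,0],0],[[0,0,0],0],[[0,0,0],0],[[0,0,0],0]]' 255 30
python3 -m handwheel '[[[0,0,0],0.143],[[0,0,0],0.143],[[0,0,0],0.143],[[0,0,0],0.143],[[0,0,0],0.143],[[0,0,0],0.143],[[0,0,0],0.143],[[0,0,0],0.143],[[0,0,0],0.143],[[0,0,0],0.143]]'
python3 -m handwheel '[[[0,0,0],0],[[0,0,0],0],[[0,0,0],0],[[0,0,0],0],[[0,0,0],0],[[0,0,0],0],[[0,0,0],0],[[0,0,0],0],[[0,0,0],0],[[0,0,0],0]]' 0
python3 -m handwheel '[[[-22,0,0],0],[[-22,0,0],0],[[-22,0,0],0],[[-22,0,0],0],[[-22,0,0],0],[[-22,0,0],0],[[-22,0,0],0],[[0,0,0],0],[[0,0,0],0],[[0,0,0],0]]'
python3 - <<'E'
from h import *
go(517,-346,90,-0.446)
c=cam('wrist','w2.png')
C=cloud(c,np.ones(c['z_map'].shape,bool),True)
B=C[(C[:,2]>106)&(C[:,2]<117)&(np.hypot(C[:,0]-517,C[:,1]+346)<60)]
d=np.linalg.svd(B[:,:2]-B[:,:2].mean(0),full_matrices=False)[2][0]
print(len(B),B.mean(0),'bar yaw deg',np.degrees(np.arctan2(d[1],d[0])))
im=c['pixels'][:,:,::-1]
cv2.imwrite('pics/w2b.png',cv2.resize(im[60:240,130:370],(800,600)))
E
```

```text
clock: 5.4
eef_pos: [518.8, -345.6, 91.1]
eef_rot: [1.359, 1.57, -0.643]
wrist_force: [-0.4, 0.3, 0.8]
finger_gap: 93.7
clock: 6.65
eef_pos: [518.6, -345.4, 90.4]
eef_rot: [1.809, 1.571, -0.193]
wrist_force: [-0.1, 0.7, 0.0]
finger_gap: 0.7
clock: 7.9
eef_pos: [518.6, -345.4, 90.4]
eef_rot: [-0.734, 1.571, 2.112]
wrist_force: [-0.5, 0.9, 0.6]
finger_gap: 0.8
clock: 9.15
eef_pos: [518.6, -345.4, 90.5]
eef_rot: [-3.032, 1.571, -0.181]
wrist_force: [0.3, -0.5, -0.1]
finger_gap: 93.5
clock: 10.4
eef_pos: [518.3, -345.2, 243.3]
eef_rot: [-0.353, 1.569, 2.498]
wrist_force: [1.0, -0.6, -0.5]
finger_gap: 93.8
now [ 518.3 -345.2  243.3] jawyaw -1.861 q6 1.21 toolx [-0.001  0.001 -1.   ] 
 shift [153.3   1.2   0.8] spin -1.415 or 1.727
697 [ 519.14450951 -345.64803106  112.22437347] bar yaw deg 64.9761970174952
```

View pics/w2b.png

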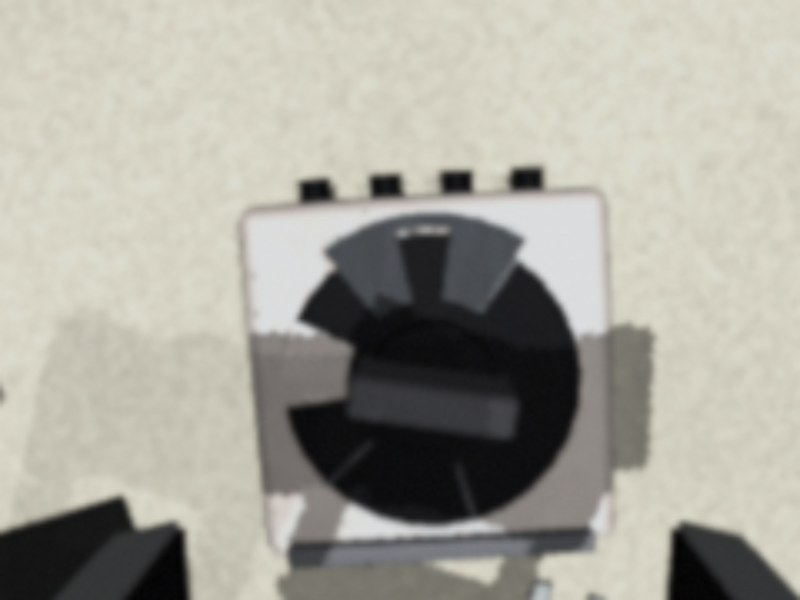

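The fingers closed to 0.7 mm and the bar didn't move (still 65°), so the grip missed. I'll go back down with the jaws open and look before closing.

```bash
python3 -m handwheel '[[[0,0,0],-0.143],[[0,0,0],-0.143],[[0,0,0],-0.143],[[0,0,0],-0.143],[[0,0,0],-0.143],[[0,0,0],-0.143],[[0,0,0],-0.143],[[0,0,0],-0.143],[[0,0,0],-0.143],[[0,0,0],-0.142]]' 0
python3 -m handwheel '[[[22,0,0],0],[[22,0,0],0],[[22,0,0],0],[[22,0,0],0],[[22,0,0],0],[[22,0,0],0],[[20,0,0],0],[[0,0,0],0],[[0,0,0],0],[[0,0,0],0]]'
python3 - <<'E'
from h import *
go(518.5,-345.5,90,-0.436)
c=cam('wrist');s=cam('scene');t=cam('top')
print(s['z_map'].max())
im=np.hstack([cv2.resize(c['pixels'][110:270,150:370],(440,320)),cv2.resize(s['pixels'][190:310,60:180],(360,320))])
cv2.imwrite('pics/w3.png',im[:,:,::-1])
E
```

```text
clock: 11.7
eef_pos: [518.5, -345.3, 243.9]
eef_rot: [-1.814, 1.57, 2.471]
wrist_force: [0.4, 0.8, -0.4]
finger_gap: 93.9
clock: 12.95
eef_pos: [518.9, -345.7, 93.4]
eef_rot: [1.388, 1.569, -0.615]
wrist_force: [-0.7, 0.5, 0.1]
finger_gap: 94.2
now [ 518.9 -345.7   93.4] jawyaw -0.432 q6 -0.21 toolx [ 0.001 -0.001 -1.   ] 
 shift [ 3.4 -0.4  0. ] spin 0.004 or -3.138
2829.459
```

View pics/w3.png

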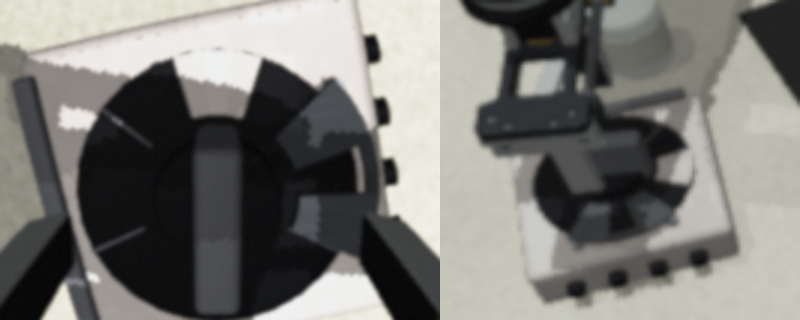

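```bash
python3 -m handwheel '[[[3,0,0],0],[[0,0,0],0],[[0,0,0],0],[[0,0,0],0],[[0,0,0],0],[[0,0,0],0],[[0,0,0],0],[[0,0,0],0],[[0,0,0],0],[[0,0,0],0]]' 255 30
python3 - <<'E'
from h import *
st()
c=cam('wrist');s=cam('scene')
im=np.hstack([cv2.resize(c['pixels'][110:270,150:370],(440,320)),cv2.resize(s['pixels'][190:310,60:180],(360,320))])
cv2.imwrite('pics/w4.png',im[:,:,::-1])
E
```

```text
clock: 14.35
eef_pos: [518.6, -345.4, 89.5]
eef_rot: [-2.277, 1.571, 2.003]
wrist_force: [0.3, 0.8, 0.3]
finger_gap: 0.5
{'clock': 14.35, 'joints': [-0.646, 0.543, 1.396, 0.0, 1.202, -0.214], 'eef_pos': [518.552, -345.389, 89.455], 'eef_rot': [-2.277, 1.571, 2.003], 'wrist_force': [0.326, 0.835, 0.285], 'moment': [-0.087, -0.036, 0.018], 'finger_gap': 0.509}
```

View pics/w4.png

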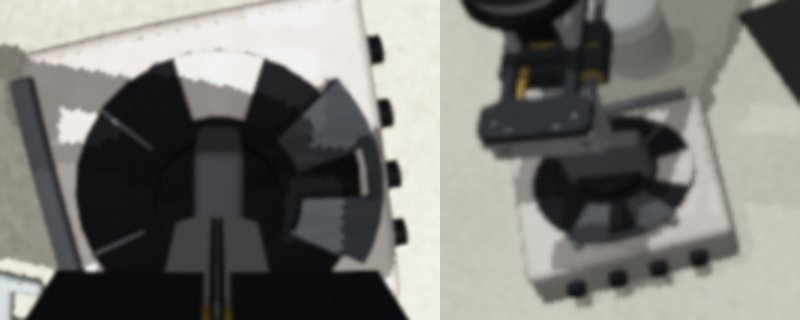

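```bash
python3 - <<'E'
from h import *
c=cam('wrist');s=manip.read_state()
T=R.from_euler('xyz',s['eef_rot']).as_matrix()
z=c['z_map'];u=258
d=rays(c,[[u+dx,v] for dx in(-10,0,10) for v in range(190,260,5)],True)
zz=np.array([z[v,u+dx] for dx in(-10,0,10) for v in range(190,260,5)])
W=(d*zz[:,None])@cR(c).T+c['xyz'];L=(W-np.array(s['eef_pos']))@T
for i,(w,l) in enumerate(zip(W,L)): print((-10,0,10)[i//14],190+5*(i%14),round(float(zz[i])),np.round(w),np.round(l))
E
```

```text
-10 190 188 [ 523. -319.  111.] [-22.  -7. -26.]
-10 195 189 [ 522. -322.  111.] [-22.  -7. -23.]
-10 200 189 [ 521. -324.  112.] [-22.  -7. -20.]
-10 205 191 [ 519. -328.  111.] [-22.  -7. -16.]
-10 210 191 [ 518. -331.  111.] [-22.  -7. -13.]
-10 215 192 [ 516. -334.  111.] [-22.  -7. -10.]
-10 220 180 [ 517. -333.  124.] [-34.  -6. -10.]
-10 225 170 [ 517. -333.  133.] [-44.  -6. -11.]
-10 230 163 [ 518. -333.  141.] [-52.  -6. -10.]
-10 235 155 [ 518. -333.  149.] [-60.  -6. -11.]
-10 240 148 [ 518. -334.  156.] [-66.  -5. -10.]
-10 245 142 [ 518. -334.  162.] [-73.  -5. -10.]
-10 250 80 [ 530. -313.  221.] [-131.   -3.  -34.]
-10 255 76 [ 530. -313.  224.] [-135.   -3.  -34.]
0 190 186 [ 529. -321.  113.] [-24.  -0. -27.]
0 195 187 [ 528. -324.  113.] [-24.  -0. -24.]
0 200 189 [ 527. -327.  112.] [-23.  -0. -20.]
0 205 189 [ 525. -330.  113.] [-23.  -0. -17.]
0 210 190 [ 524. -333.  113.] [-23.  -0. -14.]
0 215 192 [ 522. -336.  111.] [-22.  -0. -10.]
0 220 184 [ 522. -337.  120.] [-30.  -0.  -9.]
0 225 175 [ 522. -337.  129.] [-39.  -0.  -9.]
0 230 167 [ 522. -337.  137.] [-48
[... 223 characters left out ...]
  170.] [-81.  -0.  -9.]
10 190 187 [ 535. -324.  112.] [-23.   6. -27.]
10 195 188 [ 534. -327.  112.] [-23.   6. -23.]
10 200 188 [ 532. -330.  113.] [-23.   6. -20.]
10 205 189 [ 531. -333.  113.] [-23.   6. -17.]
10 210 191 [ 530. -336.  111.] [-22.   6. -13.]
10 215 191 [ 528. -339.  112.] [-23.   6. -10.]
10 220 179 [ 528. -338.  124.] [-35.   6. -11.]
10 225 171 [ 528. -338.  132.] [-43.   5. -10.]
10 230 162 [ 528. -338.  141.] [-52.   5. -11.]
10 235 155 [ 527. -338.  149.] [-60.   5. -11.]
10 240 148 [ 527. -338.  156.] [-66.   5. -10.]
10 245 143 [ 527. -338.  161.] [-72.   4. -10.]
10 250 79 [ 535. -315.  222.] [-132.    2.  -34.]
10 255 76 [ 535. -315.  224.] [-135.    2.  -34.]
```

```bash
cat >> h.py <<'E'
def tips():
    c=cam('wrist');s=manip.read_state()
    T=R.from_euler('xyz',s['eef_rot']).as_matrix()
    L=(cloud(c,np.ones(c['z_map'].shape,bool),True)-np.array(s['eef_pos']))@T
    m=(np.abs(L[:,2])<20)&(np.abs(L[:,1])<65)&(L[:,0]<30)
    print('gap',s['finger_gap'],'tip tool-x max',np.round(np.percentile(L[m],[50,90,98,100],axis=0),1).tolist())
E
python3 -m handwheel '[[[-25,0,0],0],[[-25,0,0],0],[[-25,0,0],0],[[-25,0,0],0],[[0,0,0],0],[[0,0,0],0],[[0,0,0],0],[[0,0,0],0],[[0,0,0],0],[[0,0,0],0]]'
python3 -c "
from h import *
tips()"
python3 -m handwheel '[[[0,0,0],0],[[0,0,0],0],[[0,0,0],0],[[0,0,0],0],[[0,0,0],0],[[0,0,0],0],[[0,0,0],0],[[0,0,0],0],[[0,0,0],0],[[0,0,0],0]]' 0
python3 -c "
from h import *
tips()"
```

```text
clock: 15.75
eef_pos: [518.5, -345.4, 189.3]
eef_rot: [-1.694, 1.571, 2.586]
wrist_force: [-0.4, 0.4, 0.3]
finger_gap: 0.4
gap 0.8871513035802816 tip tool-x max [[-149.4, -0.5, -12.7], [-54.0, 58.1, -6.9], [-35.6, 62.9, 0.6], [-25.6, 65.0, 20.0]]
clock: 17.05
eef_pos: [518.6, -345.4, 189.4]
eef_rot: [-2.004, 1.571, 2.276]
wrist_force: [0.0, 1.0, 0.2]
finger_gap: 93.3
gap 93.9998068590285 tip tool-x max [[-126.2, 29.5, -10.0], [-54.1, 57.6, 3.1], [-34.1, 62.5, 9.4], [-25.5, 65.0, 16.9]]
```

The wrist depth shows the fingertips at tool x ≈ -25, not +11. The real fingers therefore stand about 36 mm higher than the reported TCP says, and the first grasp closed above the bar. From here I'll use tip z = reported z + 25 and grasp z = reported z + 44.

```bash
python3 -m handwheel '[[[22,0,0],0],[[22,0,0],0],[[22,0,0],0],[[22,0,0],0],[[22,0,0],0],[[15,0,0],0],[[10,0,0],0],[[0,0,0],0],[[0,0,0],0],[[0,0,0],0]]' 0 30
python3 -m handwheel '[[[0,0,0],0],[[0,0,0],0],[[0,0,0],0],[[0,0,0],0],[[0,0,0],0],[[0,0,0],0],[[0,0,0],0],[[0,0,0],0],[[0,0,0],0],[[0,0,0],0]]' 255 30
```

```text
clock: 18.35
eef_pos: [518.8, -345.6, 55.1]
eef_rot: [1.37, 1.57, -0.632]
wrist_force: [0.2, -0.2, 0.4]
finger_gap: 93.8
clock: 19.6
eef_pos: [519.1, -345.6, 54.5]
eef_rot: [1.499, 1.569, -0.504]
wrist_force: [5.0, -2.8, -1.5]
finger_gap: 15.5
```

Gripped, with the gap at 15.5 mm. Now turn.

```bash
python3 -m handwheel '[[[0,0,0],0.143],[[0,0,0],0.143],[[0,0,0],0.143],[[0,0,0],0.143],[[0,0,0],0.143],[[0,0,0],0.143],[[0,0,0],0.143],[[0,0,0],0.143],[[0,0,0],0.143],[[0,0,0],0.143]]'
python3 -m handwheel '[[[0,0,0],0],[[0,0,0],0],[[0,0,0],0],[[0,0,0],0],[[0,0,0],0],[[0,0,0],0],[[0,0,0],0],[[0,0,0],0],[[0,0,0],0],[[0,0,0],0]]' 0
python3 -m handwheel '[[[-25,0,0],0],[[-25,0,0],0],[[-25,0,0],0],[[-25,0,0],0],[[-25,0,0],0],[[-25,0,0],0],[[-25,0,0],0],[[0,0,0],0],[[0,0,0],0],[[0,0,0],0]]'
python3 - <<'E'
from h import *
c=cam('wrist');st()
C=cloud(c,np.ones(c['z_map'].shape,bool),True)
B=C[(C[:,2]>106)&(C[:,2]<117)&(np.hypot(C[:,0]-517,C[:,1]+346)<60)]
d=np.linalg.svd(B[:,:2]-B[:,:2].mean(0),full_matrices=False)[2][0]
print(len(B),B.mean(0),'bar yaw deg',np.degrees(np.arctan2(d[1],d[0])))
cv2.imwrite('pics/w5.png',cv2.resize(c['pixels'][80:240,150:350,::-1],(600,480)))
E
```

```text
clock: 20.85
eef_pos: [519.7, -347.1, 54.5]
eef_rot: [2.637, 1.566, -0.801]
wrist_force: [11.5, -14.0, -9.8]
finger_gap: 15.8
clock: 22.1
eef_pos: [518.6, -345.4, 54.4]
eef_rot: [-1.195, 1.571, 1.655]
wrist_force: [-0.4, 1.2, -0.2]
finger_gap: 94.0
clock: 23.35
eef_pos: [518.3, -345.2, 228.1]
eef_rot: [-0.354, 1.569, 2.496]
wrist_force: [-0.7, -0.4, -0.8]
finger_gap: 94.1
{'clock': 23.4, 'joints': [-0.646, 0.439, 1.223, 0.0, 1.482, 1.216], 'eef_pos': [518.346, -345.225, 228.375], 'eef_rot': [-0.366, 1.569, 2.484], 'wrist_force': [0.928, 0.281, -0.818], 'moment': [0.068, -0.07, 0.033], 'finger_gap': 94.365}
739 [ 519.18565395 -346.27523912  112.32060947] bar yaw deg 163.321108895346
```

View pics/w5.png

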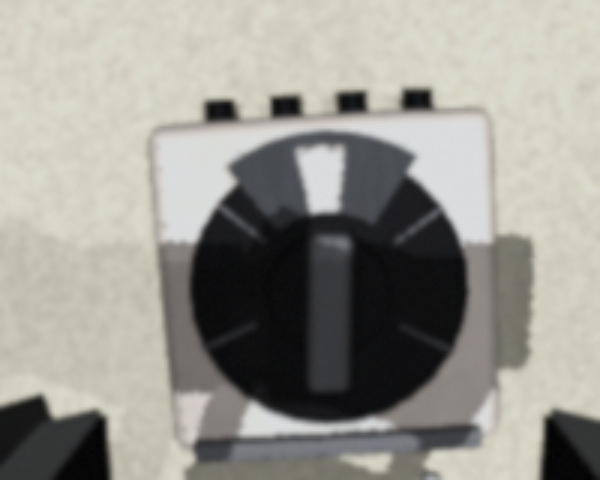

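The white sector shows in the window at (321,178). I'll measure the centring more finely and, from the same spot, locate the rack, prop, tray and mat.

```bash
cat >> h.py <<'E'
def proj(c,P,f):
    q=(np.atleast_2d(P)-np.array(c['xyz']))@cR(c);x,y=q[:,0]/-q[:,2],q[:,1]/q[:,2];r=np.hypot(x,y)+1e-12
    if f: k=np.arctan(r)/r;x,y=x*k,y*k
    K=np.array(c['mtx']);return np.c_[K[0,0]*x+K[0,2],K[1,1]*y+K[1,2]].astype(np.float32)
E
python3 - <<'E'
from h import *
c=cam('wrist');g=cv2.cvtColor(c['pixels'],cv2.COLOR_RGB2GRAY).astype(np.float32)
a=np.arange(-70,40,1.)
for r in(40,44,48,52):
    P=np.c_[519+r*np.cos(np.radians(a)),-345.8+r*np.sin(np.radians(a)),0*a+66]
    uv=proj(c,P,True);v=cv2.remap(g,uv[:,0],uv[:,1],cv2.INTER_LINEAR).ravel()
    w=a[v>150];pl=a[(v>45)&(v<130)];print(r,'white',w[w<20].min(),w[w<20].max(),'plates',pl.min(),pl.max())
t=cam('top')
C=cloud(t,np.ones(t['z_map'].shape,bool))
hs=cv2.cvtColor(t['pixels'],cv2.COLOR_RGB2HSV)
def rect(name,pts):
    rc=cv2.minAreaRect(pts[:,:2].astype(np.float32));print(name,len(pts),np.round(rc[0],1),np.round(rc[1],1),round(rc[2],2))
F=lambda z0,z1,x0,x1,y0,y1:C[(C[:,2]>z0)&(C[:,2]<z1)&(C[:,0]>x0)&(C[:,0]<x1)&(C[:,1]>y0)&(C[:,1]<y1)]
rect('gate',F(70,88,535,740,-140,120)); 
rect('traywalls',F(20,34,430,650,220,480))
rect('guide',F(20,36,470,560,60,100)) 
P=F(24,40,360,520,-110,-5);rect('prop',P)
fin=F(65,90,360,520,-110,-5);rect('fin',fin);print(fin.mean(0))
m=manip.cut_out('mat','top')[0]['region'];rect('mat',cloud(t,m))
# column depth lines: fit tube tops 55..64
for y0,y1 in((-128,-92),(-72,-38),(-16,20),(42,80)):
    q=F(50,66,590,700,y0,y1);A=np.polyfit(q[:,0],q[:,1],1);print('col',len(q),q.mean(0).round(1),'slope',A[0].round(3))
E
```

```text
40 white -23.0 -4.0 plates -70.0 37.0
44 white -23.0 -5.0 plates -70.0 37.0
48 white -23.0 -4.0 plates -70.0 36.0
52 white -23.0 -4.0 plates -70.0 36.0
gate 2086 [638.   -7.1] [175.4 254.8] 4.83
traywalls 729 [537.6 349.3] [170.4 221.5] 4.5
guide 204 [509.2  69.8] [78.2 17.3] 0.72
prop 703 [437.3 -60.7] [ 42.2 149.7] 70.8
fin 124 [491.3 -79.6] [22.1 29.6] 71.16
[491.39319652 -79.04072002  79.56997482]
mat 4405 [430.6 -71.9] [143.9 232.9] 0.3
col 362 [ 647.8 -110.7   57.9] slope 0.045
col 371 [645.4 -54.4  57.9] slope 0.046
col 370 [642.8   3.2  57.7] slope 0.029
col 366 [640.9  61.   57.8] slope 0.048
```

```bash
python3 -m handwheel '[[[7.8,-42.1,14.5],0],[[7.8,-42.1,14.5],0],[[7.8,-42.1,14.5],0],[[7.8,-42.1,14.5],0],[[7.8,-42.1,14.5],0],[[7.8,-42.1,14.5],0],[[7.8,-42.1,14.5],0],[[7.8,-42.1,14.5],0],[[7.8,-42.1,14.5],0],[[7.8,-42.1,14.5],0]]' 0 40
python3 -m handwheel '[[[0,0,0],0],[[0,0,0],0],[[0,0,0],0],[[0,0,0],0],[[0,0,0],0],[[0,0,0],0],[[0,0,0],0],[[0,0,0],0],[[0,0,0],0],[[0,0,0],0]]'
python3 - <<'E'
from h import *
c=cam('wrist');go(491,-79,30,-1.906)
np.savez('gap.npz',**{k:np.array(v) for k,v in c.items()})
# rectified ortho map at z=28, 0.5mm/px : x 470..730 up, y 180..-20
xs=np.arange(640,470,-0.5);ys=np.arange(160,0,-0.5)
X,Y=np.meshgrid(xs,ys,indexing='ij')
out=[]
for z in(28,72):
    uv=proj(c,np.c_[X.ravel(),Y.ravel(),np.full(X.size,z)],True).reshape(X.shape+(2,))
    o=cv2.remap(c['pixels'],uv[...,0],uv[...,1],cv2.INTER_LINEAR)
    for k in range(0,340,40): cv2.line(o,(0,k),(6,k),(255,0,0),1);
    for k in range(0,320,40): cv2.line(o,(k,0),(k,6),(255,0,0),1)
    out.append(o)
cv2.imwrite('pics/gap.png',np.hstack(out)[:,:,::-1])
E
```

```text
clock: 24.8
eef_pos: [500.3, 100.9, 151.2]
eef_rot: [-2.658, 1.571, 0.193]
wrist_force: [0.6, -0.4, 0.7]
finger_gap: 93.9
clock: 26.05
eef_pos: [500.5, 99.5, 151.4]
eef_rot: [0.921, 1.571, -2.512]
wrist_force: [-0.6, 0.0, 0.6]
finger_gap: 94.3
now [500.5  99.5 151.4] jawyaw -1.862 q6 1.99 toolx [-0. -0. -1.] 
 shift [121.4 173.7 -42.1] spin 0.044 or -3.098
```

View pics/gap.png

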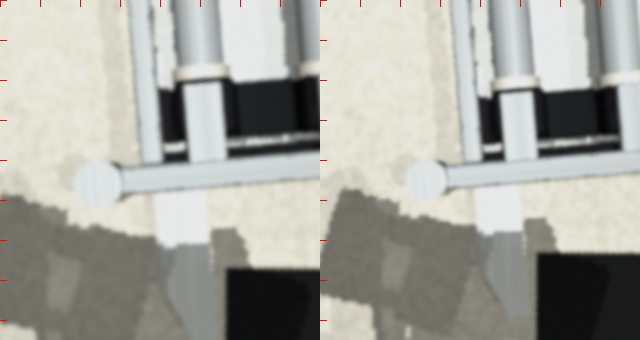

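The guide block's face is near (156–162, 195–245) in the z=28 map, which is y ≈ 80 mm. The roller end of the bar is at (98,183). The rack yaw looks larger than the depth fit gave, so I'll fit lines.

```bash
python3 - <<'E'
from h import *
z=np.load('gap.npz');c={k:z[k] for k in z.files}
C=cloud(c,np.ones(c['z_map'].shape,bool),True)
b=C[(C[:,2]>73)&(C[:,2]<81)]
print('z77 pts',len(b))
f=b[(b[:,0]<570)&(b[:,0]>530)&(b[:,1]<95)];A=np.polyfit(f[:,1],f[:,0],1);print('front bar n',len(f),'dx/dy',A[0].round(4),'x at y=0',A[1].round(1),'yrange',f[:,1].min(),f[:,1].max(),'z',np.median(f[:,2]))
s=b[(b[:,0]>575)];s=s[(s[:,1]>50)];A=np.polyfit(s[:,0],s[:,1],1);print('side bar',len(s),A.round(4), 'y at 600',np.polyval(A,600))
r=b[(b[:,1]>99)];print('roller cap',len(r),r.mean(0),cv2.minEnclosingCircle(r[:,:2].astype(np.float32)))
g=C[(C[:,2]>22)&(C[:,2]<34)&(C[:,1]>40)&(C[:,1]<95)&(C[:,0]<550)]
for x in range(480,550,6):
    q=g[(g[:,0]>=x)&(g[:,0]<x+6)]
    if len(q)>5: print(x+3,len(q),'y',np.percentile(q[:,1],[2,98]).round(1),'z',np.median(q[:,2]).round(1))
# intensity edges of guide face in ortho at z=28
gr=cv2.cvtColor(c['pixels'],cv2.COLOR_RGB2GRAY)
ys=np.arange(95,65,-0.25)
for x in range(515,550,4):
    uv=proj(c,np.c_[np.full(len(ys),x),ys,np.full(len(ys),28)],True);v=cv2.remap(gr,uv[:,0],uv[:,1],cv2.INTER_LINEAR).ravel().astype(float)
    d=np.diff(cv2.GaussianBlur(v.reshape(-1,1),(1,9),0).ravel());k=np.argmax(np.abs(d));print(x,'edge y',ys[k],round(d[k],1))
for y0 in(-54,3,61):
    q=C[(C[:,2]>50)&(C[:,2]<64)&(abs(C[:,1]-y0)<18)&(C[:,0]>605)&(C[:,0]<690)]
    # tube ridge
    if len(q)>50: A=np.polyfit(q[:,0],q[:,1],1);print('col',y0,len(q),A[0].round(4),np.polyval(A,640).round(1))
E
```

```text
z77 pts 7636
front bar n 2748 dx/dy -0.0547 x at y=0 560.7 yrange -136.80928751569377 94.95761267952797 z 77.93491803510787
side bar 1960 [  0.1708 -25.5777] y at 600 76.92608400428401
roller cap 830 [379.78597246 237.64503225  75.8716365 ] ((601.2967529296875, 289.62249755859375), 263.3199768066406)
483 86 y [53. 72.] z 29.3
489 102 y [53.6 75. ] z 29.2
495 115 y [54.4 78. ] z 29.2
501 124 y [54.7 79.9] z 29.2
507 121 y [55.  80.3] z 29.2
513 127 y [55.6 80.8] z 29.3
519 125 y [56.  81.4] z 29.1
525 128 y [56.6 81.9] z 29.2
531 129 y [57.  82.2] z 29.2
537 131 y [57.5 82.8] z 29.2
543 114 y [57.7 82.8] z 29.1
515 edge y 79.0 2.1
519 edge y 81.75 7.2
523 edge y 82.5 3.8
527 edge y 82.5 1.9
531 edge y 82.75 2.0
535 edge y 82.75 1.8
539 edge y 83.75 2.6
543 edge y 94.25 3.4
547 edge y 68.5 1.5
col -54 1156 0.093 -48.6
col 3 1472 0.0767 8.1
col 61 1608 0.0344 64.4
```

Fit: rack yaw ≈ 0.07, origin ≈ (642.1, -24.4), guide face as expected, roller at about (553,106). Next is the wedge.

```bash
python3 -m handwheel '[[[4,34.7,-8.4],0.011],[[4,34.7,-8.4],0.011],[[4,34.7,-8.4],0.011],[[4,34.7,-8.4],0.011],[[4,34.7,-8.4],0],[[0,0,0],0],[[0,0,0],0],[[0,0,0],0],[[0,0,0],0],[[0,0,0],0]]' 0 40
cat >> h.py <<'E'
def prop(n='wrist'):
    c=cam(n);C=cloud(c,np.ones(c['z_map'].shape,bool),n=='wrist')
    return c,C
def rect(name,pts):
    rc=cv2.minAreaRect(pts[:,:2].astype(np.float32));print(name,len(pts),np.round(rc[0],1),np.round(rc[1],1),round(rc[2],2),'z',np.median(pts[:,2]).round(1))
    return rc
E
python3 - <<'E'
from h import *
c,C=prop()
near=(np.abs(C[:,0]-460)<90)&(np.abs(C[:,1]+60)<70)
rect('fin',C[near&(C[:,2]>74)&(C[:,2]<86)])
rect('body',C[near&(C[:,2]>30)&(C[:,2]<40)])
go(491.3,-79.3,20,-1.906)
E
```

```text
clock: 27.35
eef_pos: [487.1, -78.1, 131.5]
eef_rot: [-3.027, 1.571, -0.22]
wrist_force: [0.6, -0.7, 0.3]
finger_gap: 94.3
fin 800 [491.6 -77.8] [21.4 30.2] 70.19 z 80.9
body 2759 [451.8 -62.9] [ 40.9 121.5] 70.09 z 36.1
now [487.1 -78.2 131.5] jawyaw -1.906 q6 1.67 toolx [ 0.  0. -1.] 
 shift [111.5  -0.4  -4.3] spin 0.0 or -3.141
```

```bash
python3 -m handwheel '[[[18,-1,-4],0.008],[[18,0,0],0],[[18,0,0],0],[[18,0,0],0],[[18,0,0],0],[[12,0,0],0],[[9.5,0,0],0],[[0,0,0],0],[[0,0,0],0],[[0,0,0],0]]' 0 50
python3 -m handwheel '[[[0,0,0],0],[[0,0,0],0],[[0,0,0],0],[[0,0,0],0],[[0,0,0],0],[[0,0,0],0],[[0,0,0],0],[[0,0,0],0],[[0,0,0],0],[[0,0,0],0]]' 255 50
```

```text
clock: 28.65
eef_pos: [491.4, -78.9, 20.4]
eef_rot: [-3.062, 1.57, -0.263]
wrist_force: [-0.1, -0.2, -0.9]
finger_gap: 94.4
clock: 29.9
eef_pos: [491.2, -78.9, 20.0]
eef_rot: [-2.986, 1.571, -0.187]
wrist_force: [0.0, -0.0, -0.6]
finger_gap: 21.7
```

```bash
python3 -m handwheel '[[[-20,0,0],0],[[-20,0,0],0],[[-20,0,0],0],[[-20,0,0],0],[[-20,0,0],0],[[0,0,0],-0.17],[[0,0,0],-0.17],[[0,0,0],-0.17],[[0,0,0],-0.17],[[0,0,0],-0.17]]' 255 50
python3 -m handwheel '[[[0,0,0],-0.17],[[0,0,0],-0.17],[[0,0,0],-0.17],[[0,0,0],-0.17],[[0,0,0],-0.17],[[0,0,0],-0.17],[[0,0,0],-0.17],[[0,0,0],-0.17],[[0,0,0],-0.17],[[0,0,0],-0.17]]'
python3 -m handwheel '[[[0,0,0],-0.17],[[0,0,0],-0.17],[[0,0,0],-0.17],[[0,0,0],-0.17],[[0,0,0],-0.17],[[0,0,0],-0.155],[[0,0,0],0],[[0,0,0],0],[[0,0,0],0],[[0,0,0],0]]'
python3 - <<'E'
from h import *
o=np.array([642.1,-24.4]);y=.07;u=np.array([np.cos(y),np.sin(y)]);v=np.array([-u[1],u[0]])
for rx in(-232,-116): print(rx,o+rx*u+136.5*v)
f=o-232*u+136.5*v
go(f[0],f[1],18,1.641)
s=manip.read_state()
c,C=prop()
T=R.from_euler('xyz',s['eef_rot']).as_matrix();L=(C-np.array(s['eef_pos']))@T
q=L[(L[:,0]>5)&(L[:,0]<30)&(abs(L[:,1])<40)&(L[:,2]>-60)&(L[:,2]<170)]
rect('prop-in-tool',q[:,[1,2,0]]);print(s['finger_gap'],np.percentile(q,[1,99],axis=0))
E
```

```text
clock: 31.15
eef_pos: [490.9, -78.8, 119.7]
eef_rot: [-0.755, 1.57, 2.9]
wrist_force: [0.6, 0.0, -1.9]
finger_gap: 21.6
clock: 32.4
eef_pos: [490.9, -78.8, 119.7]
eef_rot: [-2.581, 1.57, 2.773]
wrist_force: [0.2, 0.2, -2.4]
finger_gap: 21.9
clock: 33.65
eef_pos: [491.1, -78.9, 119.9]
eef_rot: [2.718, 1.571, 2.787]
wrist_force: [0.4, -0.6, -1.0]
finger_gap: 21.7
-232 [401.12096928  95.53897095]
-116 [516.83688531 103.65234124]
now [491.1 -78.9 119.9] jawyaw 1.64 q6 -1.87 toolx [-0.  0. -1.] 
 shift [101.9 180.2 -77.7] spin -0.001 or 3.141
prop-in-tool 172 [  0.9 -18.3] [ 0.7 41.1] 89.9 z 10.8
21.742142588787132 [[  5.18007621 -19.39538148 -18.57611365]
 [ 15.50966968  21.27542641 -17.94335304]]
```

```bash
python3 -m handwheel '[[[0,30,-13],0],[[0,30,-13],0],[[0,30,-13],0],[[0,30,-13],0],[[0,30,-13],0],[[0,30,-12.7],0],[[15,0,0],0],[[15,0,0],0],[[0,0,0],0],[[0,0,0],0]]' 255 60
python3 - <<'E'
from h import *
go(401.1,95.5,18,1.641)
c=cam('wrist');cv2.imwrite('pics/pin.png',cv2.resize(c['pixels'][60:330,110:410,::-1],(667,600)))
E
```

```text
clock: 34.95
eef_pos: [401.3, 95.2, 90.5]
eef_rot: [0.086, 1.57, 0.156]
wrist_force: [0.3, -0.4, -0.8]
finger_gap: 21.7
now [401.3  95.2  90.5] jawyaw 1.641 q6 -1.5 toolx [ 0.001  0.    -1.   ] 
 shift [72.5  0.3 -0.2] spin -0.0 or 3.141
```

View pics/pin.png

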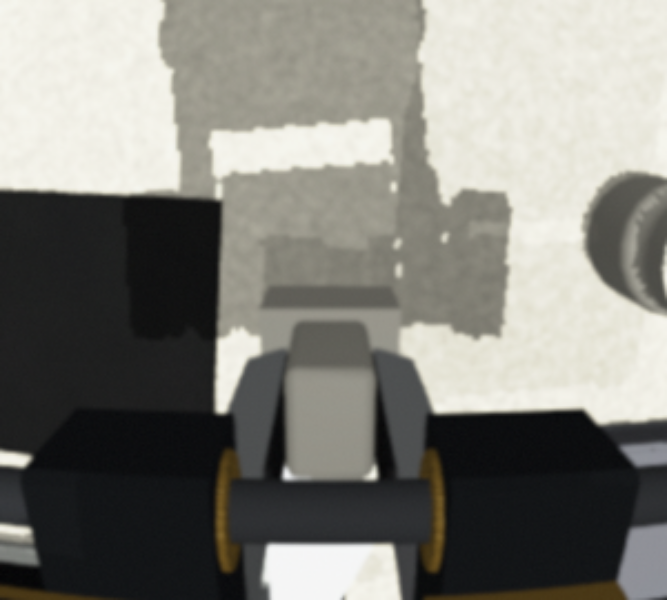

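The wedge is held by its fin at (330,400), thick end toward the robot and clear of the mat. I'll lower it and push in stages.

```bash
python3 -m handwheel '[[[15,0,0],0],[[15,0,0],0],[[15,0,0],0],[[15,0,0],0],[[8,0,0],0],[[3.5,0,0],0],[[0,0,0],0],[[0,0,0],0],[[0,0,0],0],[[0,0,0],0]]' 255 60
python3 -m handwheel '[[[0,0,6],0],[[0,0,6],0],[[0,0,6],0],[[0,0,6],0],[[0,0,6],0],[[0,0,6],0],[[0,0,6],0],[[0,0,6],0],[[0,0,6],0],[[0,0,0],0]]'
python3 -c "
from h import *
go(516.8,103.6,18,1.641);st()"
```

```text
clock: 36.25
eef_pos: [401.1, 95.3, 18.6]
eef_rot: [0.014, 1.571, 0.084]
wrist_force: [-1.0, -0.2, -1.5]
finger_gap: 21.1
clock: 37.5
eef_pos: [454.3, 98.7, 17.8]
eef_rot: [-2.947, 1.568, -2.877]
wrist_force: [-1.9, -3.0, -5.7]
finger_gap: 22.0
now [454.3  98.7  17.8] jawyaw 1.641 q6 -1.51 toolx [-0.002 -0.001 -1.   ] 
 shift [-0.3  0.5 62.7] spin -0.0 or 3.141
{'clock': 37.5, 'joints': [0.135, 0.331, 1.907, -0.0, 0.906, -1.505], 'eef_pos': [454.307, 98.695, 17.828], 'eef_rot': [-2.947, 1.568, -2.877], 'wrist_force': [-1.886, -3.028, -5.68], 'moment': [-0.651, 0.609, -0.22], 'finger_gap': 22.031}
```

```bash
python3 -m handwheel '[[[0,0,6],0],[[0,0,6],0],[[0,0,6],0],[[0,0,6],0],[[0,0,6],0],[[0,0,0],0],[[0,0,0],0],[[0,0,0],0],[[0,0,0],0],[[0,0,0],0]]'
python3 -m handwheel '[[[0,0,6],0],[[0,0,6],0],[[0,0,6],0],[[0,0,6],0],[[0,0,6],0],[[0,0,3],0],[[0,0,0],0],[[0,0,0],0],[[0,0,0],0],[[0,0,0],0]]'
python3 -c "
from h import *
go(516.8,103.6,18,1.641)
t=cam('top');cv2.imwrite('pics/t2.png',cv2.resize(t['pixels'][120:300,170:330,::-1],(533,600)))"
```

```text
clock: 38.75
eef_pos: [484.0, 100.8, 17.8]
eef_rot: [-2.921, 1.569, -2.851]
wrist_force: [-2.6, -4.0, -6.4]
finger_gap: 21.3
clock: 40.0
eef_pos: [517.6, 103.4, 18.3]
eef_rot: [-2.49, 1.571, -2.42]
wrist_force: [0.2, -4.9, -6.4]
finger_gap: 22.0
now [517.6 103.4  18.3] jawyaw 1.641 q6 -1.51 toolx [-0. -0. -1.] 
 shift [ 0.3  0.3 -0.8] spin -0.0 or 3.142
```

View pics/t2.png

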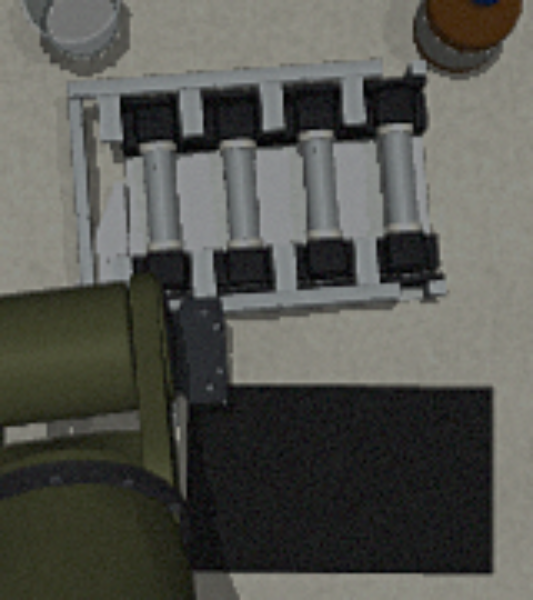

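The gate has moved left and the teeth are between the columns. Release and rise.

```bash
python3 -m handwheel '[[[0,0,0],0],[[0,0,0],0],[[0,0,0],0],[[0,0,0],0],[[0,0,0],0],[[0,0,0],0],[[0,0,0],0],[[0,0,0],0],[[0,0,0],0],[[0,0,0],0]]' 0
python3 -m handwheel '[[[-25,0,0],0],[[-25,0,0],0],[[-25,0,0],0],[[-25,0,0],0],[[-25,0,0],0],[[-25,0,0],0],[[0,0,0],0],[[0,0,0],0],[[0,0,0],0],[[0,0,0],0]]'
python3 - <<'E'
from h import *
o=np.array([642.1,-24.4]);y=.07;u=np.array([np.cos(y),np.sin(y)]);v=np.array([-u[1],u[0]])
c,C=prop()
rel=C[:,:2]-o;X=rel@u;Y=rel@v
m=(C[:,2]>70)&(C[:,2]<84)
q=m&(X>-60)&(X<60)&(Y>60)&(Y<180);print('gate side bar rackY',np.percentile(Y[q],[2,98]).round(1) if q.sum() else None)
q=m&(abs(X+80)<12)&(Y>100)&(Y<200);print('roller end rackY max',np.percentile(Y[q],[99]).round(1))
f=(C[:,2]>72)&(C[:,2]<84)&(X<-95)&(X>-150)&(Y>100)&(Y<170);print('fin',X[f].mean(),Y[f].mean(),np.percentile(X[f],[1,99]),np.percentile(Y[f],[1,99]))
t=cam('top')
C=cloud(t,np.ones(t['z_map'].shape,bool));rel=C[:,:2]-o;X=rel@u;Y=rel@v
for y0 in(-87,-29,29,87):
    q=(C[:,2]>50)&(C[:,2]<66)&(abs(X)<35)&(abs(Y-y0)<16)
    A=np.polyfit(X[q],Y[q],1);print('col',y0,q.sum(),Y[q].mean().round(1),A[0].round(3),'world',o+v*Y[q].mean())
    b=(C[:,2]>55)&(C[:,2]<68)&(abs(X)<75)&(abs(Y-y0)<12);print('   X extent',np.percentile(X[b],[1,99]).round(1))
E
```

```text
clock: 41.3
eef_pos: [517.7, 103.5, 18.5]
eef_rot: [-0.729, 1.571, -0.658]
wrist_force: [-0.4, 0.6, 0.3]
finger_gap: 93.9
clock: 42.55
eef_pos: [517.5, 103.4, 167.8]
eef_rot: [-3.072, 1.57, -3.002]
wrist_force: [-0.3, 0.5, 0.1]
finger_gap: 94.1
gate side bar rackY [ 60.7 146.9]
roller end rackY max [172.3]
fin -115.79972073837197 135.55136017989415 [-129.80647221 -100.18787334] [124.76414314 146.25479395]
col -87 251 -86.9 0.001 world [ 648.17870205 -111.09671793]
   X extent [-73.8  74. ]
col -29 257 -29.0 0.018 world [644.13124092 -53.37031631]
   X extent [-72.8  72.7]
col 29 252 28.5 0.012 world [640.10364935   4.07269825]
   X extent [-73.8  71.3]
col 87 252 86.0 0.035 world [636.08788473  61.34703247]
   X extent [-64.4  71.9]
```

The gate is held at about 28 mm (roller edge at rack y 172) and the wedge fin is at rack (-116,135.6) as planned. Four columns are on their nominal places. Computing the transfers.

```bash
cat >> h.py <<'E'
RO=np.array([642.1,-24.4]);RY=.07
ru=np.array([np.cos(RY),np.sin(RY)]);rv=np.array([-ru[1],ru[0]])
TO=np.array([537.6,349.3]);TY=.0785
tv=np.array([-np.sin(TY),np.cos(TY)])
def colp(y,x=0): return RO+rv*y+ru*x
def trp(y): return TO+tv*y
E
python3 - <<'E'
from h import *
s=manip.read_state()['eef_pos']
T=lambda d:(round(float(d@np.array(rv)),1),round(float(d@np.array(ru)),1))
p=np.array(s[:2])
for cy,ty in((87,66),(29,22),(-29,-22),(-87,-66)):
    print(cy,'from prev to col (tool y,z)',T(colp(cy)-p),'col->tray',T(trp(ty)-colp(cy)),colp(cy).round(1),trp(ty).round(1));p=trp(ty)
E
python3 -m handwheel '[[[0,0,0],0],[[0,-10,24],0],[[0,-10,24],0],[[0,-10,24],0],[[0,-10,24],0],[[0,-8,22],0],[[0,0,0],0],[[0,0,0],0],[[0,0,0],0],[[0,0,0],0]]' 136 30
python3 - <<'E'
from h import *
p=colp(87);go(p[0],p[1],11,1.641);print(manip.read_state()['finger_gap'])
E
```

```text
87 from prev to col (tool y,z) (-49.2, 115.3) col->tray (359.1, -78.7) [636.   62.4] [532.4 415.1]
29 from prev to col (tool y,z) (-417.1, 78.7) col->tray (373.1, -78.3) [640.1   4.5] [535.9 371.2]
-29 from prev to col (tool y,z) (-431.1, 78.3) col->tray (387.1, -77.9) [644.1 -53.3] [539.3 327.4]
-87 from prev to col (tool y,z) (-445.1, 77.9) col->tray (401.1, -77.5) [ 648.2 -111.2] [542.8 283.5]
clock: 43.9
eef_pos: [638.5, 64.1, 168.8]
eef_rot: [-0.015, 1.57, 0.056]
wrist_force: [0.2, 0.1, 0.9]
finger_gap: 44.0
now [638.5  64.1 168.8] jawyaw 1.641 q6 -1.6 toolx [ 0.  0. -1.] 
 shift [157.8  -1.5  -2.7] spin 0.0 or -3.141
43.973678341705806
```

```bash
python3 -m handwheel '[[[20,-1.8,-2.7],0],[[25,0,0],0],[[25,0,0],0],[[25,0,0],0],[[22,0,0],0],[[15,0,0],0],[[14,0,0],0],[[12,0,0],0],[[0,0,0],0],[[0,0,0],0]]' 136 30
python3 -m handwheel '[[[0,0,0],0],[[0,0,0],0],[[0,0,0],0],[[0,0,0],0],[[0,0,0],0],[[0,0,0],0],[[0,0,0],0],[[-6,0,0],0],[[-6,0,0],0],[[-6,0,0],0]]' 255 30
python3 -c "
from h import *
st()"
```

```text
clock: 45.15
eef_pos: [636.6, 61.9, 11.0]
eef_rot: [-0.006, 1.57, 0.064]
wrist_force: [0.5, 0.4, 0.1]
finger_gap: 43.7
clock: 46.4
eef_pos: [636.2, 61.8, 28.7]
eef_rot: [-2.565, 1.571, -2.495]
wrist_force: [-0.4, -0.3, -1.8]
finger_gap: 21.1
{'clock': 46.4, 'joints': [0.04, 0.646, 1.385, -0.0, 1.111, -1.601], 'eef_pos': [636.156, 61.758, 28.721], 'eef_rot': [-2.565, 1.571, -2.495], 'wrist_force': [-0.437, -0.331, -1.786], 'moment': [0.059, -0.145, 0.042], 'finger_gap': 21.15}
```

```bash
python3 -m handwheel '[[[-20,0,0],0],[[-20,0,0],0],[[-20,0,0],0],[[-20,0,0],0],[[0,40,-8.8],0],[[0,40,-8.8],0],[[0,40,-8.8],0],[[0,40,-8.8],0],[[0,40,-8.8],0],[[0,40,-8.8],0]]' 255 40
python3 -m handwheel '[[[0,40,-8.8],0],[[0,40,-8.7],0],[[0,39.7,-8.6],0],[[20,0,0],0],[[20,0,0],0],[[20,0,0],0],[[20,0,0],0],[[0,0,0],0],[[0,0,0],0],[[0,0,0],0]]'
python3 - <<'E'
from h import *
p=trp(66);go(p[0],p[1],-16,1.649);print(manip.read_state()['finger_gap'])
c,C=prop();s=manip.read_state();T=R.from_euler('xyz',s['eef_rot']).as_matrix();L=(C-np.array(s['eef_pos']))@T
m=(abs(L[:,1])<18)&(L[:,2]<-36)&(L[:,2]>-75)&(abs(L[:,0]+40)<30);rect('near block',L[m][:,[1,2,0]])
# tray walls
w=(C[:,2]>22)&(C[:,2]<31)&(abs(C[:,0]-537)<110)&(abs(C[:,1]-349)<125);rect('tray',C[w])
cv2.imwrite('pics/tr1.png',cv2.resize(c['pixels'][60:330,110:410,::-1],(667,600)))
E
```

```text
clock: 47.65
eef_pos: [566.4, 298.9, 109.8]
eef_rot: [0.33, 1.57, 0.4]
wrist_force: [-0.4, -0.5, -2.7]
finger_gap: 21.0
clock: 48.9
eef_pos: [532.7, 415.4, 29.4]
eef_rot: [0.541, 1.569, 0.611]
wrist_force: [-1.7, 0.9, -2.3]
finger_gap: 21.0
now [532.7 415.4  29.4] jawyaw 1.641 q6 -1.03 toolx [ 0.001  0.001 -1.   ] 
 shift [45.4 -0.3 -0.4] spin -0.008 or 3.134
21.037975365848002
near block 2786 [  0.3 -50.4] [28.7 27.6] 89.79 z -52.3
tray 4358 [537.9 351.9] [170.3 220.7] 4.59 z 26.7
```

View pics/tr1.png

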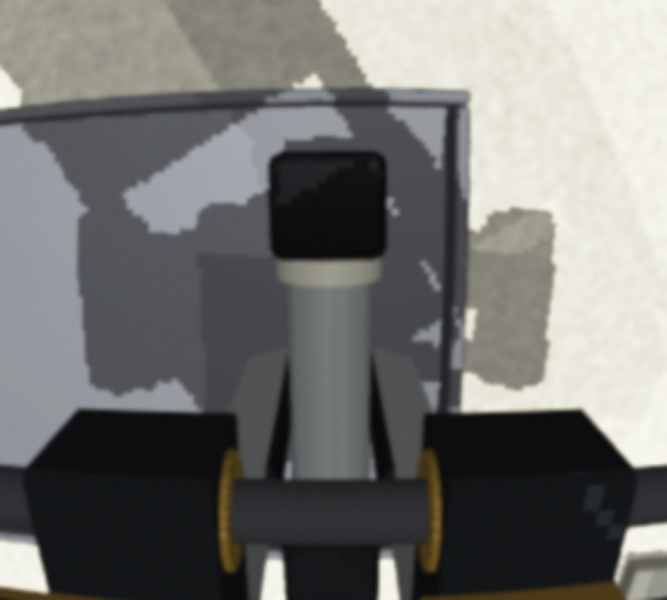

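Column seen level and centred over the tray's left place (330,200). Lower, release to about 30 mm, and return for the next one.

```bash
python3 -m handwheel '[[[15,0,0],0],[[15,0,0],0],[[10,0,0],0],[[6.5,0,0],0],[[0,0,0],0],[[0,0,0],0],[[0,0,0],0],[[0,0,0],0],[[0,0,0],0],[[0,0,0],0]]' 255 40
python3 -m handwheel '[[[0,0,0],0],[[0,0,0],0],[[0,0,0],0],[[0,0,0],0],[[-15,0,0],0],[[-25,0,0],0],[[-25,0,0],0],[[-25,0,0],0],[[-25,0,0],0],[[-25,0,0],0]]' 174 40
python3 -m handwheel '[[[0,-42,8],0],[[0,-42,8],0],[[0,-42,8],0],[[0,-42,8],0],[[0,-42,8],0],[[0,-42,8],0],[[0,-42,8],0],[[0,-42,8],0],[[0,-42,8],0],[[0,-39,7],0]]' 136
python3 - <<'E'
from h import *
p=colp(28.7);go(p[0],p[1],11,1.641)
t=cam('top');C=cloud(t,np.ones(t['z_map'].shape,bool))
d=C[:,:2]-TO;tu=np.array([tv[1],-tv[0]]);X,Y=d@tu,d@tv
m=(abs(X)<75)&(abs(Y-66)<30)&(C[:,2]>20)&(C[:,2]<60);print('col in tray X',np.percentile(X[m],[2,98]),'Y',np.percentile(Y[m],[2,98]),'z',np.percentile(C[m][:,2],[50,98]))
E
```

```text
clock: 50.2
eef_pos: [532.3, 415.2, -18.0]
eef_rot: [0.815, 1.571, 0.886]
wrist_force: [-0.2, 0.6, -2.1]
finger_gap: 21.1
clock: 51.45
eef_pos: [532.4, 415.2, 124.1]
eef_rot: [0.519, 1.57, 0.589]
wrist_force: [-0.1, 0.1, -1.3]
finger_gap: 30.0
clock: 52.7
eef_pos: [640.7, 3.2, 123.3]
eef_rot: [-0.123, 1.57, -0.053]
wrist_force: [0.7, 0.1, -0.0]
finger_gap: 44.2
now [640.7   3.2 123.3] jawyaw 1.641 q6 -1.69 toolx [ 0.001 -0.    -1.   ] 
 shift [112.3   1.1  -0.7] spin -0.0 or 3.141
col in tray X [-63.38883738  60.99325218] Y [49.87098088 76.17416983] z [30.17712683 36.39967791]
```

```bash
python3 -m handwheel '[[[0,1,-0.7],0],[[25,0,0],0],[[25,0,0],0],[[20,0,0],0],[[18,0,0],0],[[14,0,0],0],[[10,0,0],0],[[0,0,0],0],[[0,0,0],0],[[0,0,0],0]]' 136 40
python3 -m handwheel '[[[0,0,0],0],[[0,0,0],0],[[0,0,0],0],[[0,0,0],0],[[0,0,0],0],[[0,0,0],0],[[0,0,0],0],[[-6,0,0],0],[[-6,0,0],0],[[-6,0,0],0]]' 255 40
python3 -m handwheel '[[[-20,0,0],0],[[-20,0,0],0],[[-20,0,0],0],[[-20,0,0],0],[[0,41.5,-8.7],0],[[0,41.5,-8.7],0],[[0,41.5,-8.7],0],[[0,41.5,-8.7],0],[[0,41.5,-8.7],0],[[0,41.5,-8.7],0]]'
python3 -m handwheel '[[[0,41.5,-8.7],0],[[0,41.5,-8.7],0],[[0,41.3,-8.7],0],[[20,0,0],0],[[20,0,0],0],[[20,0,0],0],[[20,0,0],0],[[0,0,0],0],[[0,0,0],0],[[0,0,0],0]]'
python3 - <<'E'
from h import *
p=trp(22);go(p[0],p[1],-17.5,1.649);s=manip.read_state()
c,C=prop();T=R.from_euler('xyz',s['eef_rot']).as_matrix();L=(C-np.array(s['eef_pos']))@T
m=(abs(L[:,1])<18)&(L[:,2]<-36)&(L[:,2]>-75)&(abs(L[:,0]+40)<30);rect('near block',L[m][:,[1,2,0]])
E
```

```text
clock: 54.0
eef_pos: [639.9, 5.6, 10.6]
eef_rot: [-0.079, 1.57, -0.009]
wrist_force: [-0.6, 1.0, 0.3]
finger_gap: 43.8
clock: 55.25
eef_pos: [639.6, 5.7, 28.4]
eef_rot: [0.065, 1.571, 0.135]
wrist_force: [-0.6, 0.4, -1.7]
finger_gap: 20.8
clock: 56.5
eef_pos: [569.7, 251.7, 109.2]
eef_rot: [0.273, 1.57, 0.344]
wrist_force: [0.1, 0.4, -1.6]
finger_gap: 21.4
clock: 57.75
eef_pos: [535.7, 372.8, 28.9]
eef_rot: [0.477, 1.569, 0.547]
wrist_force: [1.1, 0.3, -1.2]
finger_gap: 21.2
now [535.7 372.8  28.9] jawyaw 1.641 q6 -1.09 toolx [ 0.001  0.001 -1.   ] 
 shift [46.4 -1.6 -0. ] spin -0.008 or 3.134
near block 2919 [  0.2 -50.9] [29.9 27.8] 89.6 z -52.8
```

```bash
python3 -m handwheel '[[[15,-2,0],0],[[15,0,0],0],[[10,0,0],0],[[6.5,0,0],0],[[0,0,0],0],[[0,0,0],0],[[0,0,0],0],[[0,0,0],0],[[0,0,0],0],[[0,0,0],0]]' 255 40
python3 -m handwheel '[[[0,0,0],0],[[0,0,0],0],[[0,0,0],0],[[0,0,0],0],[[-15,0,0],0],[[-25,0,0],0],[[-25,0,0],0],[[-25,0,0],0],[[-25,0,0],0],[[-25,0,0],0]]' 174 40
python3 -m handwheel '[[[0,-43,7.8],0],[[0,-43,7.8],0],[[0,-43,7.8],0],[[0,-43,7.8],0],[[0,-43,7.8],0],[[0,-43,7.8],0],[[0,-43,7.8],0],[[0,-43,7.8],0],[[0,-43,7.8],0],[[0,-43,7.8],0]]' 136
python3 - <<'E'
from h import *
p=colp(-29);go(p[0],p[1],11,1.641)
t=cam('top');C=cloud(t,np.ones(t['z_map'].shape,bool))
d=C[:,:2]-TO;tu=np.array([tv[1],-tv[0]]);X,Y=d@tu,d@tv
m=(abs(X)<75)&(abs(Y)<98)&(C[:,2]>20)&(C[:,2]<60)
for y in(66,22):
    k=m&(abs(Y-y)<22);print('col in tray X',np.percentile(X[k],[2,98]),'Y',np.percentile(Y[k],[2,98]),'z',np.percentile(C[k][:,2],[50,98]))
E
```

```text
clock: 59.05
eef_pos: [535.4, 370.6, -18.5]
eef_rot: [0.136, 1.571, 0.206]
wrist_force: [-1.0, 0.8, -2.2]
finger_gap: 21.3
clock: 60.3
eef_pos: [535.5, 370.6, 123.6]
eef_rot: [0.495, 1.57, 0.565]
wrist_force: [0.1, 0.2, -0.3]
finger_gap: 29.8
clock: 61.55
eef_pos: [643.8, -54.4, 122.8]
eef_rot: [-0.195, 1.57, -0.125]
wrist_force: [-0.4, 0.9, -0.6]
finger_gap: 43.7
now [643.8 -54.4 122.8] jawyaw 1.641 q6 -1.78 toolx [ 0.001 -0.    -1.   ] 
 shift [111.8   1.    0.3] spin 0.0 or -3.142
col in tray X [-63.23735238  61.13450149] Y [49.73340142 75.92049681] z [30.30410716 36.68877072]
col in tray X [-65.02174159  59.33195009] Y [ 5.21641867 32.08378356] z [30.65317386 36.41580677]
```

```bash
python3 -m handwheel '[[[0,1,0.3],0],[[25,0,0],0],[[25,0,0],0],[[20,0,0],0],[[18,0,0],0],[[14,0,0],0],[[10,0,0],0],[[0,0,0],0],[[0,0,0],0],[[0,0,0],0]]' 136 40
python3 -m handwheel '[[[0,0,0],0],[[0,0,0],0],[[0,0,0],0],[[0,0,0],0],[[0,0,0],0],[[0,0,0],0],[[0,0,0],0],[[-6,0,0],0],[[-6,0,0],0],[[-6,0,0],0]]' 255 40
python3 -m handwheel '[[[-20,0,0],0],[[-20,0,0],0],[[-20,0,0],0],[[-20,0,0],0],[[0,42.8,-8.65],0],[[0,42.8,-8.65],0],[[0,42.8,-8.65],0],[[0,42.8,-8.65],0],[[0,42.8,-8.65],0],[[0,42.8,-8.65],0]]'
python3 -m handwheel '[[[0,42.8,-8.65],0],[[0,42.8,-8.65],0],[[0,42.8,-8.65],0],[[20,0,0],0],[[20,0,0],0],[[20,0,0],0],[[20,0,0],0],[[0,0,0],0],[[0,0,0],0],[[0,0,0],0]]'
python3 - <<'E'
from h import *
p=trp(-23);go(p[0],p[1],-17.5,1.649);s=manip.read_state()
c,C=prop();T=R.from_euler('xyz',s['eef_rot']).as_matrix();L=(C-np.array(s['eef_pos']))@T
m=(abs(L[:,1])<18)&(L[:,2]<-36)&(L[:,2]>-75)&(abs(L[:,0]+40)<30);rect('near block',L[m][:,[1,2,0]])
E
```

```text
clock: 62.85
eef_pos: [643.9, -52.0, 10.1]
eef_rot: [-0.188, 1.57, -0.118]
wrist_force: [0.8, -0.1, -0.5]
finger_gap: 43.6
clock: 64.1
eef_pos: [643.7, -51.9, 27.9]
eef_rot: [0.02, 1.571, 0.09]
wrist_force: [-0.6, 0.3, -2.1]
finger_gap: 21.1
clock: 65.35
eef_pos: [573.5, 202.1, 108.8]
eef_rot: [0.237, 1.57, 0.307]
wrist_force: [0.5, -0.4, -1.0]
finger_gap: 20.7
clock: 66.6
eef_pos: [539.4, 327.1, 28.4]
eef_rot: [0.405, 1.569, 0.475]
wrist_force: [0.5, -1.2, -0.6]
finger_gap: 21.0
now [539.4 327.1  28.4] jawyaw 1.641 q6 -1.15 toolx [ 0.001  0.001 -1.   ] 
 shift [45.9 -0.8 -0.1] spin -0.008 or 3.134
near block 2648 [  0.2 -49.4] [26.9 27.7] 89.63 z -53.5
```

```bash
python3 -m handwheel '[[[15,-1,0],0],[[15,0,0],0],[[10,0,0],0],[[6,0,0],0],[[0,0,0],0],[[0,0,0],0],[[0,0,0],0],[[0,0,0],0],[[0,0,0],0],[[0,0,0],0]]' 255 40
python3 -m handwheel '[[[0,0,0],0],[[0,0,0],0],[[0,0,0],0],[[0,0,0],0],[[-15,0,0],0],[[-25,0,0],0],[[-25,0,0],0],[[-25,0,0],0],[[-25,0,0],0],[[-25,0,0],0]]' 174 40
python3 -m handwheel '[[[0,-44.4,7.8],0],[[0,-44.4,7.8],0],[[0,-44.4,7.8],0],[[0,-44.4,7.8],0],[[0,-44.4,7.8],0],[[0,-44.4,7.8],0],[[0,-44.4,7.8],0],[[0,-44.4,7.8],0],[[0,-44.4,7.8],0],[[0,-44.4,7.8],0]]' 136
python3 - <<'E'
from h import *
p=colp(-87);go(p[0],p[1],11,1.641)
t=cam('top');C=cloud(t,np.ones(t['z_map'].shape,bool))
d=C[:,:2]-TO;tu=np.array([tv[1],-tv[0]]);X,Y=d@tu,d@tv
m=(abs(X)<75)&(abs(Y)<98)&(C[:,2]>20)&(C[:,2]<60)
for y in(66,22,-22):
    k=m&(abs(Y-y)<22);print('col in tray X',np.percentile(X[k],[2,98]),'Y',np.percentile(Y[k],[2,98]),'z',np.percentile(C[k][:,2],[50,98]))
E
```

```text
clock: 67.9
eef_pos: [539.0, 325.9, -18.5]
eef_rot: [0.613, 1.571, 0.683]
wrist_force: [-0.0, 0.4, -2.5]
finger_gap: 21.3
clock: 69.15
eef_pos: [539.1, 325.9, 123.6]
eef_rot: [0.436, 1.57, 0.506]
wrist_force: [-0.5, -0.6, -0.1]
finger_gap: 29.7
clock: 70.4
eef_pos: [648.3, -113.0, 122.8]
eef_rot: [-0.295, 1.57, -0.224]
wrist_force: [1.4, 0.2, 0.1]
finger_gap: 43.8
now [ 648.3 -113.   122.8] jawyaw 1.641 q6 -1.87 toolx [ 0.001 -0.    -1.   ] 
 shift [ 1.118e+02  1.900e+00 -1.000e-01] spin 0.0 or -3.142
col in tray X [-63.04358905  61.05437859] Y [49.93343793 76.16631186] z [30.57569598 36.9415173 ]
col in tray X [-65.07090571  60.19360037] Y [ 5.41807893 32.15016578] z [30.61120324 37.29327913]
col in tray X [-62.09146529  62.61611317] Y [-39.07429298 -13.13500868] z [30.53451593 36.66217598]
```

```bash
python3 -m handwheel '[[[0,1,0],0],[[25,0,0],0],[[25,0,0],0],[[20,0,0],0],[[18,0,0],0],[[14,0,0],0],[[10,0,0],0],[[0,0,0],0],[[0,0,0],0],[[0,0,0],0]]' 136 40
python3 -m handwheel '[[[0,0,0],0],[[0,0,0],0],[[0,0,0],0],[[0,0,0],0],[[0,0,0],0],[[0,0,0],0],[[0,0,0],0],[[-6,0,0],0],[[-6,0,0],0],[[-6,0,0],0]]' 255 40
python3 -m handwheel '[[[-20,0,0],0],[[-20,0,0],0],[[-20,0,0],0],[[-20,0,0],0],[[0,44.4,-8.6],0],[[0,44.4,-8.6],0],[[0,44.4,-8.6],0],[[0,44.4,-8.6],0],[[0,44.4,-8.6],0],[[0,44.4,-8.6],0]]'
python3 -m handwheel '[[[0,44.4,-8.6],0],[[0,44.4,-8.6],0],[[0,44.4,-8.6],0],[[20,0,0],0],[[20,0,0],0],[[20,0,0],0],[[20,0,0],0],[[0,0,0],0],[[0,0,0],0],[[0,0,0],0]]'
python3 - <<'E'
from h import *
p=trp(-68);go(p[0],p[1],-17.5,1.649);s=manip.read_state()
c,C=prop();T=R.from_euler('xyz',s['eef_rot']).as_matrix();L=(C-np.array(s['eef_pos']))@T
m=(abs(L[:,1])<18)&(L[:,2]<-36)&(L[:,2]>-75)&(abs(L[:,0]+40)<30);rect('near block',L[m][:,[1,2,0]])
E
```

```text
clock: 71.7
eef_pos: [648.2, -110.6, 10.1]
eef_rot: [-0.318, 1.57, -0.248]
wrist_force: [1.3, -0.3, -0.2]
finger_gap: 44.0
clock: 72.95
eef_pos: [647.9, -110.5, 27.9]
eef_rot: [-0.224, 1.571, -0.154]
wrist_force: [0.6, -0.1, -1.8]
finger_gap: 21.3
clock: 74.2
eef_pos: [577.4, 153.0, 108.5]
eef_rot: [0.136, 1.57, 0.207]
wrist_force: [1.4, 1.1, -1.6]
finger_gap: 21.3
clock: 75.45
eef_pos: [543.1, 282.9, 28.4]
eef_rot: [0.362, 1.569, 0.432]
wrist_force: [0.4, 0.6, -0.6]
finger_gap: 21.2
now [543.1 282.9  28.4] jawyaw 1.641 q6 -1.22 toolx [ 0.001  0.001 -1.   ] 
 shift [45.9 -1.4 -0.3] spin -0.008 or 3.134
near block 2609 [  0.2 -49. ] [26.2 27.7] 89.3 z -53.5
```

```bash
python3 -m handwheel '[[[15,-0.5,0],0],[[15,0,0],0],[[10,0,0],0],[[6,0,0],0],[[0,0,0],0],[[0,0,0],0],[[0,0,0],0],[[0,0,0],0],[[0,0,0],0],[[0,0,0],0]]' 255 40
python3 -m handwheel '[[[0,0,0],0],[[0,0,0],0],[[0,0,0],0],[[0,0,0],0],[[-15,0,0],0],[[-25,0,0],0],[[-25,0,0],0],[[-25,0,0],0],[[-25,0,0],0],[[-25,0,0],0]]' 174 40
python3 -m handwheel '[[[0,-36,-8],0],[[0,-36,-8],0],[[0,-36,-8],0],[[0,-36,-8],0],[[0,-34,-7],0],[[0,0,0],0],[[0,0,0],0],[[0,0,0],0],[[0,0,0],0],[[0,0,0],0]]' 0
python3 - <<'E'
from h import *
go(516.9,102.6,18,1.641)
t=cam('top');C=cloud(t,np.ones(t['z_map'].shape,bool))
d=C[:,:2]-TO;tu=np.array([tv[1],-tv[0]]);X,Y=d@tu,d@tv
m=(abs(X)<75)&(abs(Y)<98)&(C[:,2]>20)&(C[:,2]<60)
for y in(66,22,-22,-68):
    k=m&(abs(Y-y)<20);print('col in tray X',np.percentile(X[k],[2,98]),'Y',np.percentile(Y[k],[2,98]),'z',np.percentile(C[k][:,2],[50,98]))
c,C=prop();rel=C[:,:2]-RO;X=rel@ru;Y=rel@rv
f=(C[:,2]>72)&(C[:,2]<84)&(X<-95)&(X>-150)&(Y>100)&(Y<170);rect('fin',C[f])
m=(C[:,2]>70)&(C[:,2]<84)&(abs(X+80)<12)&(Y>100)&(Y<200);print('roller end rackY max',np.percentile(Y[m],[99]).round(1))
im=np.hstack([cv2.resize(t['pixels'][90:300,30:290],(450,364)),cv2.resize(c['pixels'][60:330,110:410],(350,364))])
cv2.imwrite('pics/tr2.png',im[:,:,::-1])
E
```

```text
clock: 76.75
eef_pos: [542.7, 282.1, -18.5]
eef_rot: [0.321, 1.571, 0.391]
wrist_force: [-0.4, 0.4, -2.7]
finger_gap: 21.0
clock: 78.0
eef_pos: [542.7, 282.2, 123.5]
eef_rot: [0.327, 1.57, 0.397]
wrist_force: [-0.2, 0.3, -0.7]
finger_gap: 29.8
clock: 79.25
eef_pos: [516.3, 102.2, 121.4]
eef_rot: [2.888, 1.571, 2.959]
wrist_force: [1.0, -0.2, 0.8]
finger_gap: 94.3
now [516.3 102.2 121.4] jawyaw 1.642 q6 -1.52 toolx [-0.  0. -1.] 
 shift [103.4   0.3   0.7] spin 0.001 or -3.141
col in tray X [-63.40981904  61.19870091] Y [49.94433402 76.09049744] z [30.62689805 36.73099316]
col in tray X [-65.02998627  59.64392543] Y [ 5.06905528 31.76121212] z [30.4419744 36.7954856]
col in tray X [-61.9309173   62.59824023] Y [-39.0256065  -13.05052488] z [30.28138261 36.42554775]
col in tray X [-60.4829087   64.05406871] Y [-82.98251602 -56.412713  ] z [30.40323388 36.69023393]
fin 814 [517.  102.5] [29.  21.9] 3.62 z 79.5
roller end rackY max [172.4]
```

View pics/tr2.png

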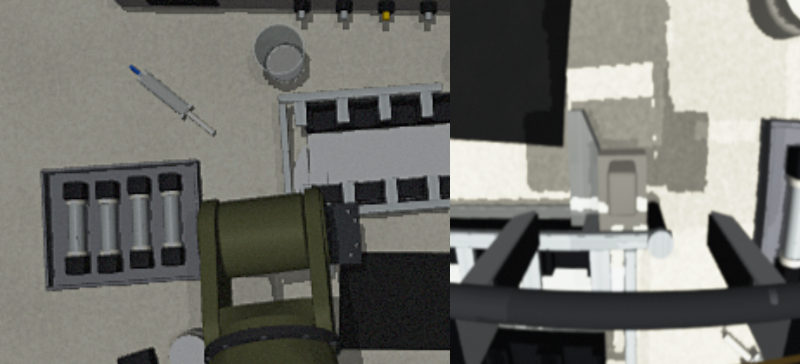

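The four columns lie flat in the tray (crop, x 65–180) and the wedge is still in place, with its fin at (620,185). Now grip it and pull out.

```bash
python3 -m handwheel '[[[20,0.3,0.7],0],[[25,0,0],0],[[20,0,0],0],[[16,0,0],0],[[12,0,0],0],[[9.5,0,0],0],[[0,0,0],0],[[0,0,0],0],[[0,0,0],0],[[0,0,0],0]]' 0 60
python3 -m handwheel '[[[0,0,0],0],[[0,0,0],0],[[0,0,0],0],[[0,0,0],0],[[0,0,0],0],[[0,0,0],0],[[0,0,0],0],[[0,0,0],0],[[0,0,-3],0],[[0,0,-5],0]]' 255 60
python3 -m handwheel '[[[0,0,-6],0],[[0,0,-6],0],[[0,0,-6],0],[[0,0,-6],0],[[0,0,-6],0],[[0,0,-6],0],[[0,0,-6],0],[[0,0,-6],0],[[0,0,-6],0],[[0,0,-6],0]]'
python3 -m handwheel '[[[0,0,-7],0],[[0,0,-7],0],[[0,0,-7],0],[[0,0,-7],0],[[0,0,-7],0],[[0,0,-7],0],[[0,0,-7],0],[[0,0,-7],0],[[0,0,-6],0],[[0,0,0],0]]'
```

```text
clock: 80.6
eef_pos: [517.1, 102.2, 19.2]
eef_rot: [0.065, 1.57, 0.136]
wrist_force: [-0.7, 0.1, 0.1]
finger_gap: 94.2
clock: 81.85
eef_pos: [510.0, 101.5, 19.3]
eef_rot: [-0.085, 1.568, -0.015]
wrist_force: [6.6, -1.7, -2.2]
finger_gap: 21.7
clock: 83.1
eef_pos: [448.6, 97.4, 18.9]
eef_rot: [2.984, 1.571, 3.054]
wrist_force: [1.1, -1.9, -1.1]
finger_gap: 21.6
clock: 84.35
eef_pos: [387.0, 93.1, 19.0]
eef_rot: [0.247, 1.571, 0.318]
wrist_force: [0.1, -0.2, -1.3]
finger_gap: 21.8
```

```bash
python3 -m handwheel '[[[-20,0,0],0],[[-20,0,0],0],[[-20,0,0],0],[[-20,0,0],0],[[0,-28,9],0],[[0,-28,9],0],[[0,-28,9],0],[[0,-27,8.5],0],[[0,0,0],0],[[0,0,0],0]]' 255 50
python3 -m handwheel '[[[0,0,0],0.165],[[0,0,0],0.165],[[0,0,0],0.165],[[0,0,0],0.165],[[0,0,0],0.165],[[0,0,0],0.165],[[0,0,0],0.165],[[0,0,0],0.165],[[0,0,0],0.165],[[0,0,0],0.16]]'
python3 - <<'E'
from h import *
go(430,-15,22.7,0)
c,C=prop();s=manip.read_state();T=R.from_euler('xyz',s['eef_rot']).as_matrix();L=(C-np.array(s['eef_pos']))@T
m=(abs(L[:,1])<30)&(L[:,2]>-30)&(L[:,2]<-10)&(L[:,0]>-30)&(L[:,0]<25);rect('end',L[m][:,[1,2,0]]);print(np.percentile(L[m],[2,98],axis=0))
E
```

```text
clock: 85.6
eef_pos: [430.3, -14.8, 98.8]
eef_rot: [2.582, 1.57, 2.652]
wrist_force: [-0.5, -0.0, -1.5]
finger_gap: 21.9
clock: 86.85
eef_pos: [430.3, -14.2, 99.0]
eef_rot: [2.638, 1.571, 1.059]
wrist_force: [-0.1, 0.1, -2.4]
finger_gap: 21.6
now [430.3 -14.2  99. ] jawyaw -0.008 q6 -0.11 toolx [ 0.  0. -1.] 
 shift [76.3 -0.3  0.8] spin -0.008 or 3.133
end 1357 [ -0.4 -14.3] [ 8.7 41.7] 89.92 z -15.1
[[-28.79590684 -20.15003709 -18.55620691]
 [ 14.73724017  19.60446574 -10.40609739]]
```

Grip unchanged. Lower onto the mat, release and rise.

```bash
python3 -m handwheel '[[[20,0,0],0],[[20,0,0],0],[[18,0,0],0],[[12,0,0],0],[[4,0,0],0],[[2,0,0],0],[[0,0,0],0],[[0,0,0],0],[[0,0,0],0],[[0,0,0],0]]' 255 50
python3 -c "
from h import *
st()"
python3 -m handwheel '[[[0,0,0],0],[[0,0,0],0],[[0,0,0],0],[[0,0,0],0],[[0,0,0],0],[[0,0,0],0],[[0,0,0],0],[[0,0,0],0],[[0,0,0],0],[[0,0,0],0]]' 0
python3 -m handwheel '[[[-15,0,0],0],[[-25,0,0],0],[[-25,0,0],0],[[-25,0,0],0],[[-25,0,0],0],[[-25,0,0],0],[[-25,0,0],0],[[0,0,0],0],[[0,0,0],0],[[0,0,0],0]]'
python3 -m handwheel '[[[0,0,-30],0],[[0,0,-30],0],[[0,0,-30],0],[[0,0,-30],0],[[0,0,-30],0],[[0,0,-30],0],[[0,0,-30],0],[[0,0,-30],0],[[0,0,0],0],[[0,0,0],0]]'
python3 - <<'E'
from h import *
s=st();t=cam('top');C=cloud(t,np.ones(t['z_map'].shape,bool))
n=(abs(C[:,0]-430)<75)&(abs(C[:,1]+72)<120)
rect('prop',C[n&(C[:,2]>26)&(C[:,2]<44)]);rect('fin',C[n&(C[:,2]>70)&(C[:,2]<88)])
rel=C[:,:2]-RO;X=rel@ru;Y=rel@rv
m=(C[:,2]>68)&(C[:,2]<86)&(abs(X+80)<12)&(Y>60)&(Y<200);print('roller end rackY',np.percentile(Y[m],99).round(1))
d=C[:,:2]-TO;tu=np.array([tv[1],-tv[0]]);X,Y=d@tu,d@tv
m=(abs(X)<75)&(abs(Y)<98)&(C[:,2]>20)&(C[:,2]<60)
for y in(66,22,-22,-68):
    k=m&(abs(Y-y)<20);print('Y',np.percentile(Y[k],[2,98]).round(1),'z',np.percentile(C[k][:,2],98).round(1))
B=C[(C[:,2]>100)&(C[:,2]<120)&(np.hypot(C[:,0]-519,C[:,1]+346)<45)]
q=np.linalg.svd(B[:,:2]-B[:,:2].mean(0),full_matrices=False)[2][0];print('bar',np.degrees(np.arctan2(q[1],q[0])))
cv2.imwrite('pics/end.png',cv2.resize(t['pixels'][90:310,50:450,::-1],(800,440),interpolation=cv2.INTER_CUBIC))
E
```

```text
clock: 88.15
eef_pos: [430.5, -15.2, 23.1]
eef_rot: [1.535, 1.571, -0.039]
wrist_force: [0.2, -0.7, -2.3]
finger_gap: 21.7
{'clock': 88.15, 'joints': [-0.12, 0.254, 1.996, 0.0, 0.891, -0.116], 'eef_pos': [430.508, -15.171, 23.052], 'eef_rot': [1.535, 1.571, -0.039], 'wrist_force': [0.223, -0.724, -2.326], 'moment': [0.022, -0.093, 0.063], 'finger_gap': 21.684}
clock: 89.4
eef_pos: [430.5, -15.1, 22.9]
eef_rot: [-1.504, 1.571, -3.078]
wrist_force: [-0.3, -1.2, 0.1]
finger_gap: 94.1
clock: 90.65
eef_pos: [430.1, -15.1, 187.2]
eef_rot: [-1.692, 1.569, 3.016]
wrist_force: [0.7, -0.5, 0.1]
finger_gap: 93.6
clock: 91.9
eef_pos: [431.3, 224.3, 187.5]
eef_rot: [-1.025, 1.57, -2.599]
wrist_force: [0.1, -1.0, -0.4]
finger_gap: 94.0
{'clock': 91.9, 'joints': [0.404, 0.152, 1.686, -0.0, 1.305, 0.408], 'eef_pos': [431.268, 224.256, 187.505], 'eef_rot': [-1.025, 1.57, -2.599], 'wrist_force': [0.081, -0.965, -0.382], 'moment': [-0.081, -0.05, 0.009], 'finger_gap': 93.961}
prop 697 [430.8 -74.1] [ 41.  148.1] 0.06 z 35.3
fin 118 [430.9 -16.1] [20.6 28. ] 0.31 z 79.7
roller end rackY 142.7
Y [49.8 75.9] z 36.6
Y [ 5.4 32.2] z 37.1
Y [-39.7 -14.3] z 36.3
Y [-83.5 -58.5] z 36.7
bar 162.7626692745584
```

View pics/end.png

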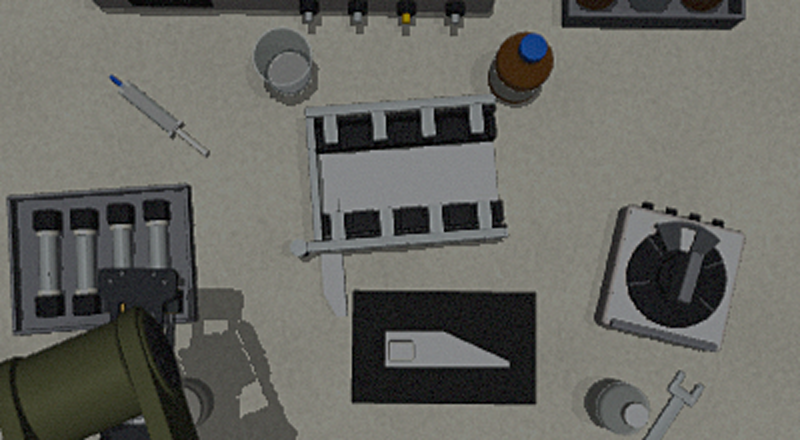

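The wedge is on the mat, the gate is back at its starting place, four columns are in the tray, and white shows in the window at (686,238). Handing in.

```bash
python3 -c "
from cell import manip
print(manip.sign_off())"
```

```text
the job is handed in; nothing more can be done
None
```

I carried out all the steps in order and handed the job in at about 92 s of the 210 s allowed. The hand-in reports no verdict, so these are my own last camera checks:

| Item | Last check |
|---|---|
| Selector wheel | White sector fills the window; about 0.06 rad past centre (limit 0.12) |
| Gate while wedged | Open 28 mm with the fingers off, both before and after I moved the columns |
| Columns | All four flat in the tray, at about y = +63, +19, -27 and -71 mm, tops 36–37 mm by camera; a flat column's should be 33, and camera heights ran about 3 mm high |
| Gate at the end | Shut: roller edge at 142.7 mm, against 144 mm nominal for shut |
| Wedge | Flat, its middle within 2–3 mm of the mat's centre |
| Beaker, bottles, jar | Beaker and bottles look unmoved; the arm hid most of the jar in the last picture. I made no displacement measurement |
| Robot | Open and clear of everything; only sensor noise on the wrist force |

**Failed grasp:** the first try at the wheel closed above the bar and turned nothing. The camera depth showed the real fingertips about 36 mm higher than the stated tool point, so I corrected every later height for that.

**Disagreement:** measurements of the rack's turn ranged from about 2.5° to 6°. I used 4°, from the guide block's edges, and the wedge and all four columns fitted with it.

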